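# Clamp the board in the sloping vice with a T-bolt

### The job

Take the T-bolt with the square red knob out of the wooden rack, lower its head lengthways into the slot of the sloping board vice behind the red sliding jaw, and slide it along the slot into the jaw's fork, pushing the jaw right up against the circuit board. Then turn the knob clockwise, first a quarter turn with which the head turns square under the slot's lips, and on until the nut is tight down on the fork; then let go. Do not press on the circuit board, and leave the other screws and the things on the bench where they are.

Things in the scene. Friction and masses are not known exactly. Their poses are not given: they have to be found in the camera images.
- bed: Aluminium bed of the vice, 300 x 140 mm, tilted 0.5 rad on a fixed blue stand. Origin: middle of its upper face, on the centre line of the T-slot. x along the slot (level, away from the robot, to the circuit board), y down the slope, z the bed's normal, leaning to the robot's left. Slot along x: 18.4 mm wide between lips 6 mm thick, over a channel 31 mm wide, 9 mm high, floor 15 mm under the face
- board: Green circuit board, 90 (along the slot) x 100 mm, fixed between x = 45 and 135 mm of the bed, against the fixed blue jaw; its parts reach 18 mm above the bed. Origin on the bed's face under its middle, axes as the bed. Not to be pressed
- jaw_slide (a joint): Red sliding jaw, in m: 0 when it touches the board, growing as it stands off towards the bed's -x end (starts 0.012 to 0.040, at most 0.045). About 2 N of friction; it stays where left. Foot 6 mm thick, 40 mm wide, on the bed; its cross bar (84 mm wide, 14 mm high) starts 61 mm beyond the fork point. The bed is clear on the -x side of the fork
- jaw_fork: The two prongs of the jaw's fork, open to the bed's -x end, 14 mm apart, each 13 mm wide, 6 mm thick, lying on both sides of the slot. Origin = fork point: on the bed's face, where the shank's axis stands when the shank meets the fork's closed end; the prongs reach 13 mm from it to -x. Axes as the bed; at jaw_slide = 0 it is at x = -30 mm of the bed
- bolt: T-bolt (170 g with nut), hanging upright by its washer in a hole of the rack. Origin: centre of the head's underside; z up the 10 mm shank, x along the head's long side. Head 27 x 15 x 7 mm; on it a square neck 16.2 x 16.2 x 5 mm, two corners rounded: in the slot it turns only clockwise (seen from the knob), from lengthways to some 10 deg past square, where it stops
- bolt_head (a point): Centre of the T-bolt's head, on the bolt's axis 3.5 mm above the head's underside. Axes as bolt
- knob (a point): Centre of the nut's red square knob (24 x 24 x 24 mm), on the bolt's axis, 46.5 mm above the head's underside while the nut is loose; the white line on top lies along x, then parallel to the head's long side. Axes as the bolt's, but turning with the nut. Below it a 32 mm washer, its underside 24 mm under the knob's centre and, loose, 15.5 mm above the head's upper side
- nut (a joint): Turn of the nut on the bolt, rad: 0 = loose (a stop, the start), growing clockwise from above, at most 2.0. The nut goes down 2.5 mm per rad. Stiff (0.04 N m), so the bolt turns with the knob until its neck stops in the slot; then the nut runs down, meets the fork at about 1.4 rad and is tight at 1.6 to 1.8 rad, the torque rising; it stays as left
- rack: Fixed block of wood 192 x 56 x 32 mm, origin in the middle of its underside; three through holes 31 x 19 mm in a row along its x, 62 mm apart, one in the middle. Bolt and screws hang in them in any order, knobs 12 to 36 mm above the block's top; lift 30 mm to be free. The bolt's x lies along the rack's x within 0.1 rad
- screw_black: Another screw in the rack, round black knob 26 mm wide, 24 mm high; origin on its axis 22.5 mm below the rack's top. Not wanted
- screw_blue: The same with a blue knob. Not wanted
- solder_reel: White solder reel standing on end, 52 mm diameter, 56 mm high, between rack and vice; origin at the centre of its underside
- meter: Yellow multimeter lying flat, 130 x 70 x 32 mm; origin at the centre of its underside
- driver: Screwdriver lying on the bench, about 200 mm long; origin near its middle
- blue_case: Blue plastic case 70 x 50 x 24 mm, origin at the centre of its underside
- adapter: Black power adapter box 90 x 50 x 34 mm; origin at the centre of its underside
- pen: Blue pen 120 mm long lying on the bench; origin under its middle
- third_hand: Fixed clip stand: 64 mm round foot, thin post 206 mm high, at 190 mm a level bar along its y with brass clips, 140 mm over all; origin at the centre of its foot. An obstacle only
- heatsink: Black finned heat sink 50 x 40 x 28 mm; origin at the centre of its underside
Mind the look-alikes: they are no part of the job. There is more than one size of the bolt; the job needs the largest.

How it is judged:
By the outcome, as a careful person would: the job done as asked, in the order asked, and still so for the second after the job is handed in, with the robot touching nothing.
It also fails if it takes over 51 s, if anything falls off the work surface, if the arm or the gripper's body presses on something with over 40 N, if the wrist force passes 120 N, or if a joint passes its speed limit or range.

### The arm

A 6-joint arm with a two-finger parallel gripper is mounted at the origin on the work surface. World frame = base frame: x ahead of the robot, y to its left, z up, the work surface at z = 0. Lengths are in m, angles in rad, forces in N, time in s.
With the tool pointing down it reaches from about 0.35 to 0.925 m from the base axis. Payload 6.4 kg.
Tool frame: the origin (TCP) lies at the very end of the fingers, on their centre line; the grasp point (between the pads) lies 19 mm behind it; z points along the fingers, y is the line along which they close (so a half turn about z gives the same grasp; the last joint's range is limited). The gripper opens to 85 mm and grips with 20 to 120 N. Pads are 22 mm wide; open, the fingers measure 114 mm over their backs; the gripper's body (76 mm by 85 mm) begins 54 mm behind the grasp point. The pads swing forward as they close: fully open they stand 13 mm farther back than shut.
Start: joints at [-1.455, 0.245, 1.558, -0, 1.339, -0.174], TCP at [0.186, -0.623, 0.231] pointing down, gripper open.
Joint ranges: [-3.13, 3.13], [-1.02, 2.26], [0.13, 2.54], [-0.95, 4.09], [0.21, 2.88], [-2.74, 2.74]. Speed limits (rad/s): [2.57, 2.57, 3.14, 3.14, 3.14, 3.14].

### API

Orientations are given as a unit quaternion [x, y, z, w].
In Python, from bench import monitor, cams, manip gives the robot as it stands.
- The arm moves only by the tool play_rows, never from a script. Its argument "plan" is a list of rows, each an object with "grip": the opening, from -1 (shut) to 1 (fully open); "offset": the shift along the tool's x, y, z as a fraction of full scale, a list of three; "roll": the turn about the tool's z as a fraction of full scale. In form: [{"grip": grip, "offset": [tx, ty, tz], "roll": roll}, ...]. A call has 1 to 8 rows; each row is the pose to reach, as a shift and turn from the pose commanded when the call began, along the tool's axes at that moment; what a row does not reach only later rows make up. Full scale, the value 1, is 0.6 m for a shift and 90 degrees for a turn. A row lasts 1/8 s, in which the tool goes at most 62.5 mm and 10.7 degrees, less where a joint would pass 70% of its speed; a pose out of reach is approached as far as the arm can. A call with a number of a shift or a turn outside -1 to 1 is refused whole. A call with a gripper value outside its range is refused whole. The fingers move at their own pace and stop on an object; "squeeze" is the grip in N (left out, the last holds). Time passes only in rows, so rows that repeat a pose let the fingers close. It gives the time, the measured TCP pose, the force, the opening and the grip force at its end, in the units of the state.
- monitor.sense(): the state, without advancing time (a new reading comes with each control period).
- cams.grab_frame(name): name is "scene" or "top" or "wrist"; returns (picture, depth): 384x512x3 uint8, blue, green, red; 384x512 float32, m along the optical axis (not along the pixel's ray), 0 where there is no reading.
- cams.camera_model(name): a dict with "fovy" (degrees; the focal length in pixels is half the picture's height over the tangent of half this angle, whatever the lens; pixels are square), "cx", "cy" (the principal point, pixels), "T" (4x4, takes a point from camera to world coordinates); the wrist camera has in their place "tool_from_camera" (4x4, takes a point from camera to tool coordinates, whose origin is the TCP and whose axes are the flange's). Camera axes: x right, y down, z forward; pixel columns grow to the right and rows downward; lengths in m; the calibration is good to about 2 mm. A picture is of the moment at which its call begins: read the wrist's pose just before it. camera_model takes no time and is no camera call.
- manip.job_done(): hands the job in; it is judged then, once.
The state is a dict: "t": time; "q": joint angles; "qvel": joint speeds; "joint_torque": joint torques, N m; "tcp_pos": TCP position; "tcp_rot": TCP orientation; "force": force on the tool from outside, world axes, zero at the start; "moment": the same for the moment, N m; "grip_width": opening from 0.0 (shut) to 1.0 (fully open); "gripper_force": force on a finger pad.
Only numpy, scipy, OpenCV 4.12 (cv2) and the standard library are available. Lean on these libraries where they do the work, as an engineer would, in place of code of your own. Each camera call takes 0.05 s, during which the arm holds its last target. There are 200 camera calls.

## Working session

There is one attempt and no reset: what is moved stays moved. The work goes in short steps, Python scripts to look and compute and a tool call to move; the robot and the scene stay as the last step left them, time stands still between calls to the robot, and variables do not carry over. Pictures are saved under pics/ and viewed, at most 10 in all, crops included, and the job is handed in when it is done.

Besides the shell and the picture viewer there is one more tool, called after "Request:" by a JSON object that holds its "method" and its "body". play_rows: Moves the arm, as the interface text tells. Its arguments: {"type":"object","properties":{"plan":{"type":"array","items":{"type":"object","properties":{"grip":{"type":"number"},"offset":{"type":"array","items":{"type":"number"}},"roll":{"type":"number"}}}},"squeeze":{"type":"number"}},"required":["plan"]}

```bash
ls; mkdir -p pics
cat > h.py <<'E'
import numpy as np, cv2
from scipy.spatial.transform import Rotation as R
from bench import monitor, cams, manip
def K(m): 
    f=192/np.tan(np.radians(m['fovy'])/2); return f,m['cx'],m['cy']
def tcpT():
    s=monitor.sense(); T=np.eye(4); T[:3,:3]=R.from_quat(s['tcp_rot']).as_matrix(); T[:3,3]=s['tcp_pos']; return T
def grab(n):
    m=cams.camera_model(n)
    T=m['T'] if 'T' in m else tcpT()@np.array(m['tool_from_camera'])
    im,d=cams.grab_frame(n); return im,d,np.array(T),K(m)
def cloud(d,T,k):
    f,cx,cy=k; v,u=np.mgrid[:d.shape[0],:d.shape[1]]
    P=np.stack([(u-cx)/f*d,(v-cy)/f*d,d],-1)@T[:3,:3].T+T[:3,3]; P[d==0]=np.nan; return P
def ray(px,T,k,z):
    f,cx,cy=k; r=T[:3,:3]@np.array([(px[0]-cx)/f,(px[1]-cy)/f,1]); o=T[:3,3]; return o+r*(z-o[2])/r[2]
E
python3 - <<'E'
from h import *
s=monitor.sense(); print(s)
for n in ['scene','top','wrist']:
    im,d,T,k=grab(n); m=cams.camera_model(n); print(n,{a:b for a,b in m.items() if a in('fovy','cx','cy')},T.round(3).tolist())
    np.savez(f'pics/{n}0.npz',im=im,d=d,T=T,k=k); cv2.imwrite(f'pics/{n}0.png',im)
a=[cv2.imread(f'pics/{n}0.png') for n in['scene','top']]
cv2.imwrite('pics/a.png',cv2.resize(np.vstack(a),None,fx=.78,fy=.78) if 0 else np.vstack(a)[:, :])
E
```

```text
pics
{'t': 0.0, 'q': array([-1.45507539e+00,  2.45841095e-01,  1.55904168e+00, -1.92712133e-06,
        1.33869490e+00, -1.74113370e-01]), 'qvel': array([ 0.00086917,  0.00043354,  0.00055651,  0.00120734, -0.00026789,
        0.00028634]), 'joint_torque': array([-2.18396883e-03, -4.29517472e+01, -3.26129544e+01, -2.88951787e-04,
        5.29508747e-03, -1.83905524e-05]), 'tcp_pos': array([ 0.18569584, -0.6223158 ,  0.23014817]), 'tcp_rot': array([ 9.89517354e-01,  1.44410602e-01,  2.80364347e-05, -9.92118423e-04]), 'force': array([-0.02230517,  0.06692578, -0.87071708]), 'moment': array([-0.05952504,  0.03068968, -0.02770528]), 'gripper_force': 0.0, 'grip_width': 0.9997989218954588}
scene {'fovy': 53.370024292456804, 'cx': 259.22312679237285, 'cy': 195.22370637976692} [[-0.455, 0.686, -0.568, 1.074], [0.89, 0.348, -0.294, 0.316], [-0.005, -0.639, -0.769, 0.845], [0.0, 0.0, 0.0, 1.0]]
top {'fovy': 52.16400553155793, 'cx': 251.56307754357164, 'cy': 181.47534760024936} [[-0.022, -0.978, 0.209, 0.307], [-1.0, 0.022, -0.004, 0.035], [-0.001, -0.209, -0.978, 1.103], [0.0, 0.0, 0.0, 1.0]]
wrist {'fovy': 68.17699912460326, 'cx': 256.4665531351096, 'cy': 192.5018052871789} [[0.286, -0.919, -0.271, 0.254], [-0.958, -0.275, -0.079, -0.602], [-0.002, 0.282, -0.959, 0.372], [0.0, 0.0, 0.0, 1.0]]
```

View pics/scene0.png

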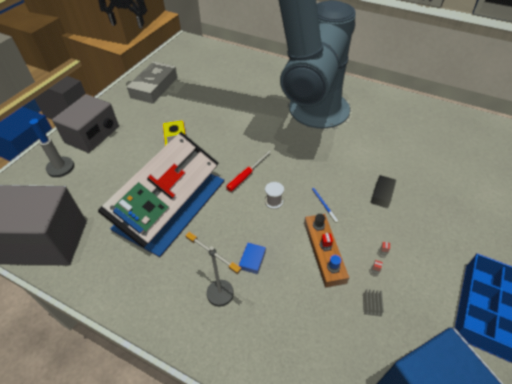

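View pics/top0.png

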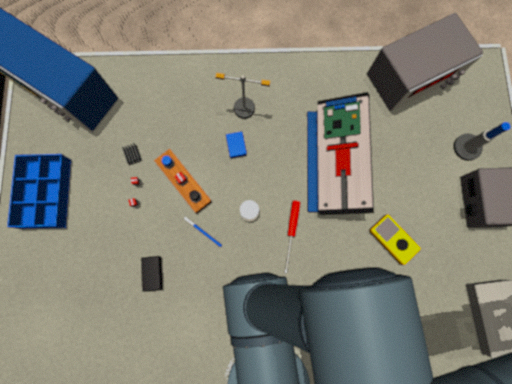

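Scene/top show: the rack with blue (167,161), red (181,178), black (195,197) knobs in the top view; the vice at (343,155) with red jaw (343,157). Candidates for the bolt: rack red knob (181,178); two small red knobs lying at (136,181) and (132,203), which are the smaller look-alikes; red driver handle (294,218) and jaw are different things. My choice is the rack one.

```bash
cat > m.py <<'E'
from h import *
z=np.load('pics/top0.npz'); im,d,T,k=z['im'],z['d'],z['T'],z['k']
P=cloud(d,T,k); H=cv2.cvtColor(im,cv2.COLOR_BGR2HSV)
red=((H[...,0]<8)|(H[...,0]>172))&(H[...,1]>130)&(H[...,2]>70)
n,l,st,c=cv2.connectedComponentsWithStats(red.astype(np.uint8))
for i in range(1,n):
    if st[i,4]>8: q=P[l==i]; print('red',c[i].round(1),st[i],np.nanmedian(q,0).round(4),np.nanmax(q[:,2]).round(4))
# bed plane (pinkish) region
sub=np.zeros(red.shape,bool); sub[95:215,318:374]=1
b=sub&(H[...,1]<70)&(H[...,2]>130)
Q=P[b]; Q=Q[~np.isnan(Q[:,0])]
for _ in range(6):
    c0=Q.mean(0); nn=np.linalg.svd(Q-c0,full_matrices=False)[2][2]; nn*=np.sign(nn[2]); r=(Q-c0)@nn; Q=Q[abs(r)<max(.003,2*r.std())]
print('bed n',nn,'tilt',np.arccos(nn[2]),'c',c0,'std',r.std(),len(Q))
xb=np.cross([nn[1],-nn[0],0],[0,0,1]); xb=np.array([nn[1],-nn[0],0]);xb/=np.linalg.norm(xb); print('xb',xb,'yaw',np.arctan2(xb[1],xb[0]))
# rack wood top
o=np.zeros_like(sub); o[145:220,150:215]=1
w=o&(H[...,0]>8)&(H[...,0]<20)&(H[...,1]>120)
zs=P[w][:,2]; print('rack z',np.nanpercentile(zs,[5,50,90,98]))
print(cv2.minAreaRect(np.argwhere(w)[:,::-1].astype(np.float32)))
E
python3 m.py; python3 -c "
import cv2
a=cv2.imread('pics/top0.png');b=cv2.imread('pics/scene0.png')
import numpy as np
x=cv2.resize(a[85:220,300:385],(400,600),interpolation=cv2.INTER_CUBIC);y=cv2.resize(b[205:290,295,None] if 0 else b[205:290,295:395],(400,340),interpolation=cv2.INTER_CUBIC)
z=cv2.resize(a[145:215,120:220],(400,260),interpolation=cv2.INTER_CUBIC)
cv2.imwrite('pics/c1.png',np.hstack([x,np.vstack([y,z])]))"
```

```text
red [447.3  75.6] [443  73  10   7  22] [ 0.7997 -0.5088  0.1176] 0.1273
red [434.2  82.2] [430  80  10   7  22] [ 0.7828 -0.4714  0.1154] 0.1282
red [420.2  89.2] [417  87   8   6  20] [ 0.7637 -0.4316  0.1152] 0.1273
red [342.5 156.7] [327 142  31  34 512] [ 0.5857 -0.212   0.0974] 0.1232
red [180.3 178. ] [175 172  12  12  55] [0.5415 0.2245 0.0681] 0.0729
red [134.  177.6] [131 177   7   2  12] [0.5494 0.3556 0.0463] 0.0493
red [135. 182.] [131 180   8   4  20] [0.5378 0.3523 0.0438] 0.0483
red [134.4 201.5] [133 198   4   8  24] [0.4842 0.3531 0.0432] 0.0471
red [129.3 202.4] [128 200   3   6  10] [0.4812 0.3665 0.045 ] 0.0473
red [293.5 217.8] [288 200  12  37 298] [ 0.4317 -0.082   0.0238] 0.0301
bed n [0.02196555 0.47803765 0.87806465] tilt 0.49899352781804696 c [ 0.56048885 -0.21764702  0.0928815 ] std 0.001471956948862216 3029
xb [ 0.99894599 -0.04590099  0.        ] yaw -0.045917122157620754
rack z [0.02820599 0.03267948 0.03566439 0.03918444]
((182.45547485351562, 180.55255126953125), (67.89412689208984, 19.91164779663086), 51.581947326660156)
```

View pics/c1.png

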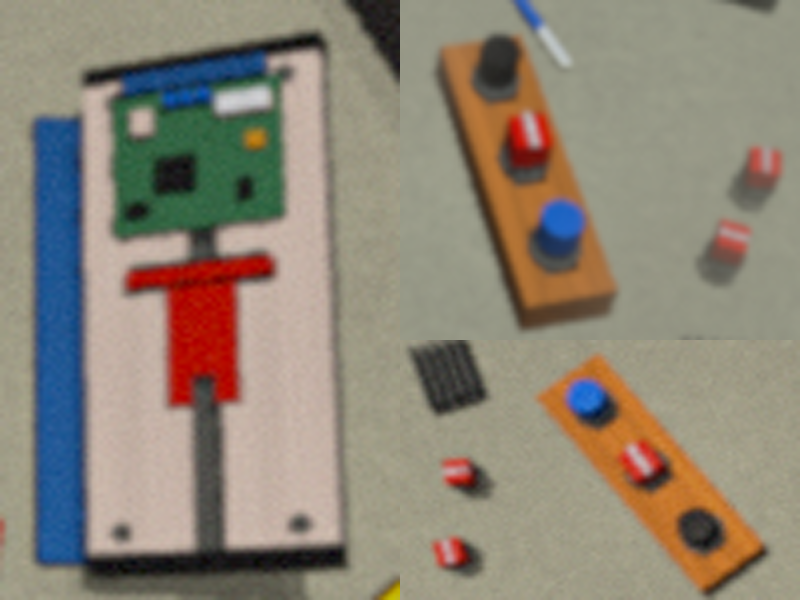

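The crop confirms the choice. The rack's red square knob has its white line along the rack. The two loose red ones are visibly smaller.

```bash
cat >> h.py <<'E'
def move(p,yaw_y=None):
    T=tcpT(); o=T[:3,:3].T@(np.array(p)-T[:3,3])/.6
    y=np.degrees(np.arctan2(T[1,1],T[0,1])); r=0 if yaw_y is None else ((y-yaw_y+180)%360-180)/90
    print('offset',o.round(4).tolist(),'roll',round(r,4),'yaw_y',round(y,2),'tcp',T[:3,3].round(4),'q6',round(float(np.degrees(monitor.sense()['q'][5])),1), 't',monitor.sense()['t'])
E
python3 -c "
from h import *
move([.36,-.2,.24],10)"
```

```text
offset [0.4796, -0.5918, -0.015] roll -0.9266 yaw_y -73.4 tcp [ 0.1857 -0.6225  0.2304] q6 -10.0 t 0.15
```

Request:
{"method": "play_rows", "body": {"plan": [{"grip": 1, "offset": [0.48, -0.59, -0.02], "roll": -0.9}, {"grip": 1, "offset": [0.48, -0.59, -0.02], "roll": -0.9}, {"grip": 1, "offset": [0.48, -0.59, -0.02], "roll": -0.9}, {"grip": 1, "offset": [0.48, -0.59, -0.02], "roll": -0.9}, {"grip": 1, "offset": [0.48, -0.59, -0.02], "roll": -0.9}, {"grip": 1, "offset": [0.48, -0.59, -0.02], "roll": -0.9}, {"grip": 1, "offset": [0.48, -0.59, -0.02], "roll": -0.9}, {"grip": 1, "offset": [0.48, -0.59, -0.02], "roll": -0.9}]}}

```text
t: 1.15
tcp_pos: [0.3612, -0.1985, 0.2432]
tcp_rot: [0.656, 0.755, 0.0, 0.0]
force: [-1.0, -0.6, -0.4]
grip_width: 1.002
gripper_force: 0.0
```

```bash
python3 -c "
from h import *
print(cams.camera_model('wrist')['tool_from_camera'].round(3).tolist())
move([.49,.19,.22],38.5)"
```

```text
[[0.0, -0.96, -0.281, 0.071], [1.0, 0.0, -0.001, -0.0], [0.001, -0.281, 0.96, -0.141], [0.0, 0.0, 0.0, 1.0]]
offset [0.6111, 0.3032, 0.0388] roll -0.3384 yaw_y 8.05 tcp [ 0.3612 -0.1985  0.2432] q6 -52.7 t 1.15
```

Request:
{"method": "play_rows", "body": {"plan": [{"grip": 1, "offset": [0.66, 0.39, 0.03], "roll": -0.34}, {"grip": 1, "offset": [0.66, 0.39, 0.03], "roll": -0.34}, {"grip": 1, "offset": [0.66, 0.39, 0.03], "roll": -0.34}, {"grip": 1, "offset": [0.66, 0.39, 0.03], "roll": -0.34}, {"grip": 1, "offset": [0.66, 0.39, 0.03], "roll": -0.34}, {"grip": 1, "offset": [0.66, 0.39, 0.03], "roll": -0.34}, {"grip": 1, "offset": [0.66, 0.39, 0.03], "roll": -0.34}, {"grip": 0, "offset": [0.66, 0.39, 0.03], "roll": -0.34}]}}

```text
t: 2.15
tcp_pos: [0.5403, 0.225, 0.2245]
tcp_rot: [0.435, 0.9, -0.0, -0.0]
force: [0.3, -1.0, -0.5]
grip_width: 0.816
gripper_force: 0.0
```

```bash
cat > w.py <<'E'
from h import *
im,d,T,k=grab('wrist'); np.savez('pics/w1.npz',im=im,d=d,T=T,k=k); cv2.imwrite('pics/w1.png',im)
H=cv2.cvtColor(im,cv2.COLOR_BGR2HSV); P=cloud(d,T,k)
red=((H[...,0]<8)|(H[...,0]>172))&(H[...,1]>130)&(H[...,2]>60)
n,l,st,c=cv2.connectedComponentsWithStats(red.astype(np.uint8))
for i in range(1,n):
    if st[i,4]>60: print('red',c[i].round(1),st[i],np.nanmedian(P[l==i],0).round(4))
move([.54,.2245,.2],38.5)
E
python3 w.py
```

```text
red [297.5  32.8] [289  27  18  13 123] [0.4817 0.3653 0.0434]
red [292.2  45.3] [283  37  20  17 195] [0.4847 0.3535 0.0426]
red [334.3  80.9] [322  69  26  24 300] [0.5405 0.3554 0.0429]
red [260.6 171.1] [250 165  22  13 262] [0.5388 0.2335 0.0663]
red [259.6 185.6] [249 182  22   9 160] [0.5477 0.2205 0.0665]
red [ 51.5 276.2] [ 30 258  46  37 809] [ 0.41   -0.0709  0.0204]
offset [-0.0012, -0.0023, 0.0408] roll -0.001 yaw_y 38.41 tcp [0.5406 0.2259 0.2245] q6 -26.9 t 2.2
```

View pics/w1.png

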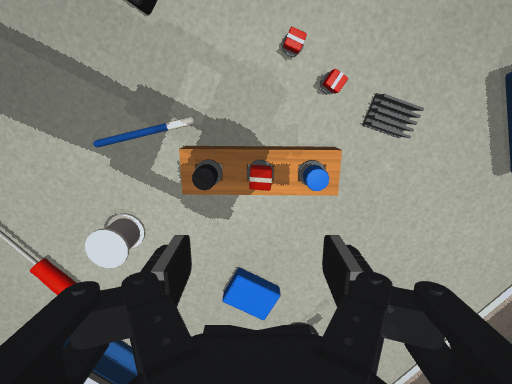

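The view shows the rack level, with the red knob at (260,178) between black (206,176) and blue (316,176). The white line is parallel to the image x axis, so it lies along tool y.

```bash
cat > k.py <<'E'
from h import *
z=np.load('pics/w1.npz'); im,d,T,k=z['im'],z['d'],z['T'],z['k']
P=cloud(d,T,k); H=cv2.cvtColor(im,cv2.COLOR_BGR2HSV)
w=np.zeros(d.shape,np.uint8); w[168:190,246:276]=1
hi=(w>0)&(P[...,2]>.06)
wh=hi&(H[...,1]<90)&(H[...,2]>140); a=np.argwhere(wh)[:,::-1].astype(np.float32)
r=cv2.minAreaRect(a); print('line',r,len(a)); print('at z.068',ray(r[0],T,k,.068).round(4))
red=hi&(H[...,1]>130)
ys,xs=np.nonzero(hi); print('top px',xs.min(),xs.max(),ys.min(),ys.max())
vx,vy,_,_=cv2.fitLine(a,cv2.DIST_L2,0,.01,.01).ravel(); c=np.array(r[0]);v=np.array([vx,vy])
p,q=ray(c-10*v,T,k,.068),ray(c+10*v,T,k,.068); print('yaw',np.degrees(np.arctan2(*(q-p)[[1,0]])))
Q=P[hi]; print('depth centroid',np.nanmean(Q,0).round(4), np.nanpercentile(Q[:,2],[10,50,90]).round(4))
# black & blue knobs
for nm,m in [('blue',(H[...,0]>100)&(H[...,0]<130)&(H[...,1]>120)),('rack',(H[...,0]>8)&(H[...,0]<22)&(H[...,1]>120))]:
    b=m.copy(); b[:140]=0;b[200:]=0;b[:,:170]=0;b[:,350:]=0
    q=cv2.minAreaRect(np.argwhere(b)[:,::-1].astype(np.float32)); print(nm,q,ray(q[0],T,k,.068 if nm=='blue' else .032).round(4))
E
python3 k.py
```

```text
line ((260.5, 179.5), (21.302867889404297, 4.346069812774658), 4.085616588592529) 100
at z.068 [0.5439 0.2267 0.068 ]
top px 249 271 168 189
yaw 34.094043186620944
depth centroid [0.5432 0.2271 0.0667] [0.0655 0.0667 0.0679]
blue ((315.5000305175781, 177.50001525878906), (26.870054244995117, 22.62741470336914), 45.0) [0.589  0.2652 0.068 ]
rack ((259.8712158203125, 170.287841796875), (162.03823852539062, 48.350914001464844), 0.4034847021102905) [0.542  0.2285 0.032 ]
```

```bash
python3 -c "
from h import *
move([.5436,.2268,.041],34.5)"
```

```text
offset [-0.0023, 0.0047, 0.3058] roll 0.0434 yaw_y 38.41 tcp [0.5406 0.2259 0.2245] q6 -26.9 t 2.2
```

Request:
{"method": "play_rows", "body": {"plan": [{"grip": 0.06, "offset": [-0.0023, 0.0047, 0.08], "roll": 0.0434}, {"grip": 0.06, "offset": [-0.0023, 0.0047, 0.14], "roll": 0.0434}, {"grip": 0.06, "offset": [-0.0023, 0.0047, 0.19], "roll": 0.0434}, {"grip": 0.06, "offset": [-0.0023, 0.0047, 0.23], "roll": 0.0434}, {"grip": 0.06, "offset": [-0.0023, 0.0047, 0.27], "roll": 0.0434}, {"grip": 0.06, "offset": [-0.0023, 0.0047, 0.3058], "roll": 0.0434}, {"grip": 0.06, "offset": [-0.0023, 0.0047, 0.3058], "roll": 0.0434}], "squeeze": 30}}

```text
t: 3.08
tcp_pos: [0.5414, 0.2219, 0.0399]
tcp_rot: [0.467, 0.884, -0.001, -0.002]
force: [-0.7, -0.0, -0.2]
grip_width: 0.53
gripper_force: 0.0
```

Request:
{"method": "play_rows", "body": {"plan": [{"grip": -1, "offset": [0, 0, 0], "roll": 0}, {"grip": -1, "offset": [0, 0, 0], "roll": 0}, {"grip": -1, "offset": [0, 0, 0], "roll": 0}, {"grip": -1, "offset": [0, 0, 0], "roll": 0}, {"grip": -1, "offset": [0, 0, 0], "roll": 0}]}}

```text
t: 3.7
tcp_pos: [0.5442, 0.2228, 0.0431]
tcp_rot: [0.467, 0.884, 0.001, 0.001]
force: [-0.8, -1.1, 6.3]
grip_width: 0.274
gripper_force: 33.8
```

```bash
python3 -c "
from h import *
for i in range(3):
    s=monitor.sense(); print(s['tcp_pos'].round(4),s['force'].round(2),s['moment'].round(2),s['grip_width'],s['qvel'].round(3)); cams.grab_frame('top')
"
```

```text
[0.5442 0.2228 0.0431] [-0.78 -1.1   6.3 ] [-0.26  0.1  -0.05] 0.27404144528392277 [-0.001  0.001 -0.    -0.     0.002  0.001]
[0.5442 0.2228 0.0431] [-0.54 -0.53  6.36] [-0.21  0.09  0.01] 0.27233239987551927 [ 0.002  0.001 -0.    -0.    -0.001  0.001]
[0.5442 0.2228 0.0431] [-0.15 -2.1   6.  ] [-0.28  0.06 -0.05] 0.2796755942308732 [-0.     0.    -0.001 -0.    -0.001  0.002]
```

Request:
{"method": "play_rows", "body": {"plan": [{"grip": -1, "offset": [0, 0, -0.05], "roll": 0}, {"grip": -1, "offset": [0, 0, -0.1], "roll": 0}, {"grip": -1, "offset": [0, 0, -0.16], "roll": 0}, {"grip": -1, "offset": [0, 0, -0.22], "roll": 0}, {"grip": -1, "offset": [0, 0, -0.28], "roll": 0}, {"grip": -1, "offset": [0, 0, -0.3], "roll": 0}, {"grip": -1, "offset": [0, 0, -0.3], "roll": 0}]}}

```text
t: 4.72
tcp_pos: [0.543, 0.2228, 0.2214]
tcp_rot: [0.467, 0.884, -0.0, -0.0]
force: [-0.1, -0.0, -3.0]
grip_width: 0.276
gripper_force: 33.0
```

```bash
python3 -c "
from h import *
for i in range(3):
    s=monitor.sense(); print(s['tcp_pos'].round(4),s['force'].round(2),s['moment'].round(2),s['grip_width'],s['qvel'].round(3)); cams.grab_frame('top')
im,d,T,k=grab('wrist'); np.savez('pics/w2.npz',im=im,d=d,T=T,k=k); s=grab('scene')[0]
cv2.imwrite('pics/w2.png',np.hstack([cv2.resize(im,(420,315)),cv2.resize(s[150:300,250:400],(315,315))]))
"
```

```text
[0.543  0.2228 0.2214] [-0.12 -0.01 -3.05] [-0.01  0.    0.02] 0.276275649927162 [-0.002  0.026  0.032 -0.001 -0.002 -0.001]
[0.5424 0.2226 0.2202] [ 0.57  0.91 -1.29] [-0.06  0.01  0.02] 0.27436568851361226 [-0.001  0.017  0.018  0.001  0.002 -0.001]
[0.5421 0.2225 0.2195] [ 0.03  0.26 -1.74] [-0.   -0.02  0.03] 0.275088914712409 [-0.     0.007  0.005 -0.002  0.    -0.001]
```

View pics/w2.png

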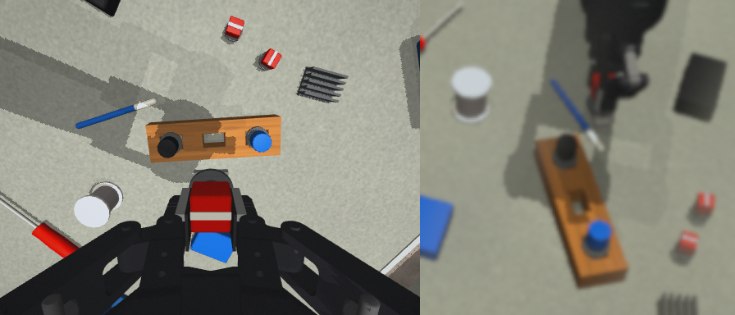

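The view shows the bolt held between the pads (211,205), its hole in the rack empty, and the other two screws undisturbed. Next I'll measure how the knob sits in the tool and measure the vice.

```bash
cat > g.py <<'E'
from h import *
z=np.load('pics/w2.npz'); im,d,T,k=z['im'],z['d'],z['T'],z['k']
Tt=np.array(cams.camera_model('wrist')['tool_from_camera']); P=cloud(d,Tt,k); H=cv2.cvtColor(im,cv2.COLOR_BGR2HSV)
reg=np.zeros(d.shape,bool); reg[200:290,215:300]=1
red=reg&((H[...,0]<8)|(H[...,0]>172))&(H[...,1]>130)
wh=reg&(H[...,1]<80)&(H[...,2]>130)&(d<.2)
print('wh',wh.sum(), np.nanmedian(P[wh],0).round(4))
a=np.argwhere(wh)[:,::-1].astype(np.float32); print(cv2.minAreaRect(a))
top=(red&(H[...,2]>150)); side=red&(H[...,2]<=150)
for n,m in(('top',top),('side',side)):
    Q=P[m];Q=Q[~np.isnan(Q[:,0])]; 
    for _ in range(4):
        c=Q.mean(0); nn=np.linalg.svd(Q-c,full_matrices=False)[2][2]; r=(Q-c)@nn; Q=Q[abs(r)<max(.0012,2*r.std())]
    print(n,m.sum(),'c',c.round(4),'n',nn.round(3),'std',r.std().round(4),'ext',np.percentile(Q,[1,99],axis=0).round(4).tolist())
E
python3 g.py
cat > v.py <<'E'
from h import *
z=np.load('pics/top0.npz'); 
nn=np.array([.02197,.47804,.87806]); nn/=np.linalg.norm(nn); c0=np.array([.56049,-.21765,.09288])
def onbed(px,T,k,h=0):
    f,cx,cy=k; r=T[:3,:3]@np.array([(px[0]-cx)/f,(px[1]-cy)/f,1]); o=T[:3,3]; return o+r*((c0+nn*h-o)@nn)/(r@nn)
im,d,T,k=z['im'],z['d'],z['T'],z['k']; H=cv2.cvtColor(im,cv2.COLOR_BGR2HSV)
def lin(m): 
    a=np.argwhere(m)[:,::-1].astype(np.float32); return a
# slot: dark grey pixels between rows 178-207 near col 343
sub=np.zeros(d.shape,bool); sub[178:206,334:354]=1
G=im.max(2); slot=sub&(G<120)&(H[...,1]<90)
a=lin(slot); pts=np.array([onbed(p,T,k) for p in a]); c=pts.mean(0); v=np.linalg.svd(pts-c,full_matrices=False)[2][0]; v*=np.sign(v[0])
print('slot',len(a),c.round(4),v.round(4),'yaw',np.degrees(np.arctan2(v[1],v[0])))
# bed rectangle: pink extents
reg=np.zeros(d.shape,bool); reg[90:218,312:376]=1
pk=reg&(H[...,1]<70)&(G>130); b=np.array([onbed(p,T,k) for p in lin(pk)])
xb=np.array([nn[1],-nn[0],0]);xb/=np.linalg.norm(xb); yb=np.cross(nn,xb)
print('pink x',np.percentile((b-c0)@xb,[.5,99.5]),'y',np.percentile((b-c0)@yb,[.5,99.5]))
print('slot y', (pts-c0)@yb@np.ones(len(pts))/len(pts))
red=reg&((H[...,0]<8)|(H[...,0]>172))&(H[...,1]>130)&(H[...,2]>70)
gr=reg&(H[...,0]>40)&(H[...,0]<90)&(H[...,1]>60)
r=np.array([onbed(p,T,k,.006) for p in lin(red)]); X=(r-c0)@xb; Y=(r-c0)@yb
print('red x',np.percentile(X,[0,1,99,100]),'y',np.percentile(Y[X<np.median(X)],[2,98]))
g=np.array([onbed(p,T,k,.002) for p in lin(gr)]); print('green x',np.percentile((g-c0)@xb,[1,99]),'y',np.percentile((g-c0)@yb,[1,99]))
print('c0',c0,'yb',yb)
E
python3 v.py
```

```text
wh 469 [ 0.0031  0.0001 -0.0242]
((261.48077392578125, 238.90383911132812), (62.75715637207031, 75.50469970703125), 78.69007110595703)
top 1428 c [ 0.0043 -0.0003 -0.0235] n [ 0.002 -0.008 -1.   ] std 0.0005 ext [[-0.0072, -0.0109, -0.0246], [0.0142, 0.0102, -0.0224]]
side 1078 c [ 0.0144 -0.0001 -0.0142] n [-0.997 -0.001  0.081] std 0.0014 ext [[0.0119, -0.012, -0.0235], [0.0154, 0.0115, -0.0016]]
slot 154 [ 0.4909 -0.2103  0.0906] [ 0.9994 -0.033  -0.007 ] yaw -1.892879293136454
pink x [-0.13554498  0.22611568] y [-0.08322221  0.0902977 ]
slot y 0.004766272540820525
red x [-0.02823468 -0.02624519  0.05890674  0.0602337 ] y [-0.01409502  0.02281815]
green x [0.08218245 0.17287159] y [-0.04149728  0.05448638]
c0 [ 0.56049 -0.21765  0.09288] yb [ 0.04031188  0.87713666 -0.47854595]
```

```bash
python3 -c "
from h import *
move([.50,-.214,.24],-2.3)"
```

```text
offset [-0.5613, -0.4683, -0.0329] roll 0.4066 yaw_y 34.29 tcp [0.5423 0.2226 0.2199] q6 -23.1 t 4.975
```

Request:
{"method": "play_rows", "body": {"plan": [{"grip": -1, "offset": [-0.07, -0.06, -0.033], "roll": 0.1}, {"grip": -1, "offset": [-0.16, -0.13, -0.033], "roll": 0.2}, {"grip": -1, "offset": [-0.25, -0.21, -0.033], "roll": 0.3}, {"grip": -1, "offset": [-0.34, -0.28, -0.033], "roll": 0.4066}, {"grip": -1, "offset": [-0.43, -0.36, -0.033], "roll": 0.4066}, {"grip": -1, "offset": [-0.51, -0.425, -0.033], "roll": 0.4066}, {"grip": -1, "offset": [-0.5613, -0.4683, -0.033], "roll": 0.4066}, {"grip": -1, "offset": [-0.5613, -0.4683, -0.033], "roll": 0.4066}]}}

```text
t: 5.98
tcp_pos: [0.4999, -0.217, 0.2408]
tcp_rot: [0.723, 0.691, -0.0, -0.001]
force: [-0.4, -0.0, -1.7]
grip_width: 0.276
gripper_force: 32.9
```

Run:
```python
from h import *
for i in range(4): cams.grab_frame('top')
move([.50,-.214,.24],-2.3)
im,d,T,k=grab('wrist'); np.savez('pics/w3.npz',im=im,d=d,T=T,k=k); cv2.imwrite('pics/w3.png',im)
```

```text
offset [-0.0024, -0.0013, 0.0016] roll 0.0007 yaw_y -2.24 tcp [ 0.5008 -0.2126  0.241 ] q6 -32.7 t 6.175
```

View pics/w3.png

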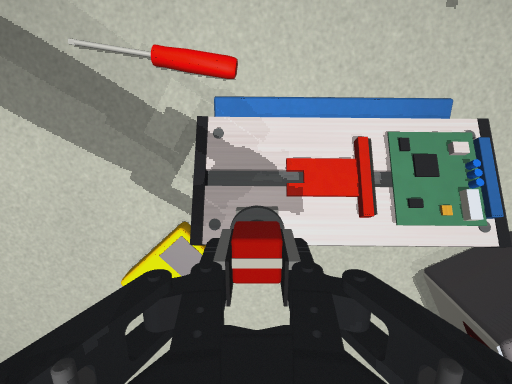

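The view shows the slot at row 178 from column 206 to 290, the fork tips at column 287, the jaw bar at column 365 and the board from column 388. The bolt is still held upright.

```bash
cat > v2.py <<'E'
from h import *
z=np.load('pics/w3.npz'); im,d,T,k=z['im'],z['d'],z['T'],z['k']; H=cv2.cvtColor(im,cv2.COLOR_BGR2HSV); G=im.max(2)
P=cloud(d,T,k); reg=np.zeros(d.shape,bool); reg[118:240,205:490]=1; reg[200:,215:300]=0
pk=reg&(H[...,1]<60)&(G>80)&(abs(P[...,2]-.09)<.05)
Q=P[pk]; Q=Q[~np.isnan(Q[:,0])]
for _ in range(8):
    c0=Q.mean(0); nn=np.linalg.svd(Q-c0,full_matrices=False)[2][2]; nn*=np.sign(nn[2]); r=(Q-c0)@nn; Q=Q[abs(r)<max(.002,2*r.std())]
print('n',nn.round(4),'tilt',np.arccos(nn[2]).round(4),'c0',c0.round(4),r.std(),len(Q))
xb=np.array([nn[1],-nn[0],0]);xb/=np.linalg.norm(xb); yb=np.cross(nn,xb); print('plane yaw',np.degrees(np.arctan2(xb[1],xb[0])))
f,cx,cy=k
def onbed(px,h=0):
    r=T[:3,:3]@np.array([(px[0]-cx)/f,(px[1]-cy)/f,1]); o=T[:3,3]; return o+r*((c0+nn*h-o)@nn)/(r@nn)
# slot edges per column: subpixel by half-level
g=cv2.cvtColor(im,cv2.COLOR_BGR2GRAY).astype(float); A=[];B=[]
for u in range(212,282):
    col=g[160:197,u]; dif=np.diff(col); i=dif.argmin(); j=dif.argmax(); 
    if 2<j-i<20: A.append(onbed((u,160+i+.5)));B.append(onbed((u,160+j+.5)))
A=np.array(A);B=np.array(B)
for n,e in(('up/+y',A),('low',B)):
    c=np.median(e,0); q=cv2.fitLine((e[:,:2]).astype(np.float32),cv2.DIST_HUBER,0,.01,.01).ravel(); print(n,len(e),c.round(4),'yaw',np.degrees(np.arctan(q[1]/q[0])),'s',np.median((e-c0)@yb).round(4))
red=reg&((H[...,0]<8)|(H[...,0]>172))&(H[...,1]>130)&(H[...,2]>70)
r=np.array([onbed(p[::-1],.006) for p in np.argwhere(red)]);X=(r-c0)@xb;Y=(r-c0)@yb
print('red tip x',np.percentile(X,.5),'y',np.percentile(Y[X<np.median(X)-.005],[2,98]))
gr=reg&(H[...,0]>40)&(H[...,0]<90)&(H[...,1]>60)
g2=np.array([onbed(p[::-1],.002) for p in np.argwhere(gr)]); print('green x',np.percentile((g2-c0)@xb,[.5,99.5]))
print('xb',xb.round(4),'yb',yb.round(4))
E
python3 v2.py
```

```text
n [0.0235 0.4787 0.8777] tilt 0.4999 c0 [ 0.5715 -0.2061  0.0847] 0.0006699692955706893 15932
plane yaw -2.809971539185024
up/+y 60 [ 0.4869 -0.2012  0.0844] yaw -3.315478 s 0.0007
low 60 [ 0.4865 -0.2176  0.0932] yaw -2.277316 s -0.0178
red tip x -0.039228979432267795 y [-0.0287384   0.01116879]
green x [0.07217929 0.16392869]
xb [ 0.9988 -0.049   0.    ] yb [ 0.043   0.8766 -0.4793]
```

```bash
python3 -c "
from h import *
move([.4972,-.2119,.140],-2.8)"
```

```text
offset [0.0003, -0.0061, 0.1686] roll 0.0067 yaw_y -2.2 tcp [ 0.5009 -0.2123  0.2411] q6 -32.7 t 6.225
```

Request:
{"method": "play_rows", "body": {"plan": [{"grip": -1, "offset": [0.0003, -0.0061, 0.05], "roll": 0.0067}, {"grip": -1, "offset": [0.0003, -0.0061, 0.1], "roll": 0.0067}, {"grip": -1, "offset": [0.0003, -0.0061, 0.14], "roll": 0.0067}, {"grip": -1, "offset": [0.0003, -0.0061, 0.165], "roll": 0.0067}, {"grip": -1, "offset": [0.0003, -0.0061, 0.1686], "roll": 0.0067}, {"grip": -1, "offset": [0.0003, -0.0061, 0.1686], "roll": 0.0067}]}}

```text
t: 6.98
tcp_pos: [0.4978, -0.2134, 0.1413]
tcp_rot: [0.725, 0.689, 0.0, 0.001]
force: [0.5, 0.6, -2.6]
grip_width: 0.274
gripper_force: 32.8
```

```bash
python3 -c "
from h import *
for i in range(3): cams.grab_frame('top')
move([.4972,-.2119,.1224],-2.8)"
```

```text
offset [0.0032, -0.0013, 0.0321] roll -0.001 yaw_y -2.89 tcp [ 0.4979 -0.2138  0.1416] q6 -32.3 t 7.125
```

Request:
{"method": "play_rows", "body": {"plan": [{"grip": -1, "offset": [0.0032, -0.0013, 0.012], "roll": 0}, {"grip": -1, "offset": [0.0032, -0.0013, 0.022], "roll": 0}, {"grip": -1, "offset": [0.0032, -0.0013, 0.032], "roll": 0}, {"grip": -1, "offset": [0.0032, -0.0013, 0.032], "roll": 0}, {"grip": -1, "offset": [0.0032, -0.0013, 0.032], "roll": 0}], "squeeze": 24}}

```text
t: 7.75
tcp_pos: [0.4966, -0.2116, 0.1212]
tcp_rot: [0.725, 0.689, 0.0, 0.0]
force: [0.5, 0.2, -0.1]
grip_width: 0.276
gripper_force: 32.9
```

```bash
python3 -c "
from h import *
cams.grab_frame('top')
s=monitor.sense();print(s['force'].round(1),s['moment'].round(2),s['gripper_force'])
move([.4972,-.2119,.1224],-2.8)"
```

```text
[-0.2  0.2 -1.6] [ 0.   -0.03  0.02] 32.87490785121918
offset [-0.0004, 0.0009, -0.0016] roll -0.0011 yaw_y -2.9 tcp [ 0.4967 -0.2116  0.1214] q6 -32.2 t 7.8
```

Request:
{"method": "play_rows", "body": {"plan": [{"grip": -1, "offset": [0.005, 0, 0.003], "roll": 0}, {"grip": -1, "offset": [0.01, 0, 0.005], "roll": 0}, {"grip": -1, "offset": [0.015, 0, 0.007], "roll": 0}, {"grip": -1, "offset": [0.02, 0, 0.009], "roll": 0}, {"grip": -1, "offset": [0.025, 0, 0.011], "roll": 0}, {"grip": -1, "offset": [0.03, 0, 0.013], "roll": 0}, {"grip": -1, "offset": [0.034, 0, 0.015], "roll": 0}, {"grip": -1, "offset": [0.034, 0, 0.015], "roll": 0}]}}

```text
t: 8.8
tcp_pos: [0.4998, -0.1941, 0.1168]
tcp_rot: [0.724, 0.689, -0.001, 0.004]
force: [-4.7, -5.8, 17.3]
grip_width: 0.275
gripper_force: 36.7
```

```bash
cat > t.py <<'E'
from h import *
import sys
cams.grab_frame('top')
s=monitor.sense();print(s['force'].round(1),s['moment'].round(2),s['gripper_force'].round(1),s['tcp_pos'].round(4),s['grip_width'],'yaw',R.from_quat(s['tcp_rot']).as_matrix()[:2,1])
im,d,T,k=grab('wrist'); np.savez('pics/%s.npz'%sys.argv[1],im=im,d=d,T=T,k=k)
P=cloud(d,T,k); H=cv2.cvtColor(im,cv2.COLOR_BGR2HSV)
reg=np.zeros(d.shape,bool); reg[170:310,200:315]=1
red=reg&((H[...,0]<8)|(H[...,0]>172))&(H[...,1]>110)&(d<.25)&(d>0)
Q0=P[red]; Q0=Q0[~np.isnan(Q0[:,0])]; rng=np.random.default_rng(0); xb=np.array([.9988,-.049,0]);nb=np.array([.0235,.4787,.8777]);yb=np.array([.043,.8766,-.4793]); S=np.array([.4867,-.2094,.0888])
for it in range(2):
    best=None
    for _ in range(300):
        a=Q0[rng.choice(len(Q0),3,False)]; n=np.cross(a[1]-a[0],a[2]-a[0]); L=np.linalg.norm(n)
        if L<1e-6: continue
        n/=L; m=abs((Q0-a[0])@n)<.0008
        if best is None or m.sum()>best.sum(): best=m
    Q=Q0[best]; c=Q.mean(0); n=np.linalg.svd(Q-c,full_matrices=False)[2][2]; n*=np.sign(n[2]) if abs(n[2])>.3 else 1
    e=(Q-S)@np.stack([xb,yb,nb]).T
    print('plane',len(Q),'n',n.round(3),'in bed',(np.stack([xb,yb,nb])@n).round(3),'bed ext',np.percentile(e,[1,50,99],axis=0).round(4).tolist())
    Q0=Q0[~best]
E
python3 t.py w4
```

```text
Traceback (most recent call last):
  File "t.py", line 4, in <module>
    s=monitor.sense();print(s['force'].round(1),s['moment'].round(2),s['gripper_force'].round(1),s['tcp_pos'].round(4),s['grip_width'],'yaw',R.from_quat(s['tcp_rot']).as_matrix()[:2,1])
                                                                     ^^^^^^^^^^^^^^^^^^^^^^^^
AttributeError: 'float' object has no attribute 'round'
```

```bash
sed -i "s/s\['gripper_force'\].round(1)/s['gripper_force']/" t.py; python3 t.py w4; python3 -c "
import numpy as np,cv2
im=np.load('pics/w4.npz')['im']; import sys; sys.path.insert(0,'.')
from bench import cams
s=cams.grab_frame('scene')[0]; t=cams.grab_frame('top')[0]
cv2.imwrite('pics/w4.png',np.hstack([cv2.resize(im[100:330,130:390],(420,372)),cv2.resize(s[120:240,90:222],(376,372))]))"
```

```text
[-5.  -3.8 17.1] [-1.12  1.07 -0.08] 36.69791221618652 [ 0.4998 -0.1941  0.1168] 0.2720883180138466 yaw [ 0.9987491  -0.04973648]
plane 1452 n [-0.002  0.161  0.987] in bed [-0.01  -0.332  0.943] bed ext [[0.0008, -0.0181, 0.0511], [0.0119, -0.0047, 0.0561], [0.0234, 0.0034, 0.0592]]
plane 557 n [-0.051 -0.988  0.143] in bed [-0.003 -0.937 -0.348] bed ext [[0.0011, 0.0029, 0.0385], [0.0124, 0.0067, 0.0501], [0.0234, 0.0108, 0.0581]]
```

View pics/w4.png

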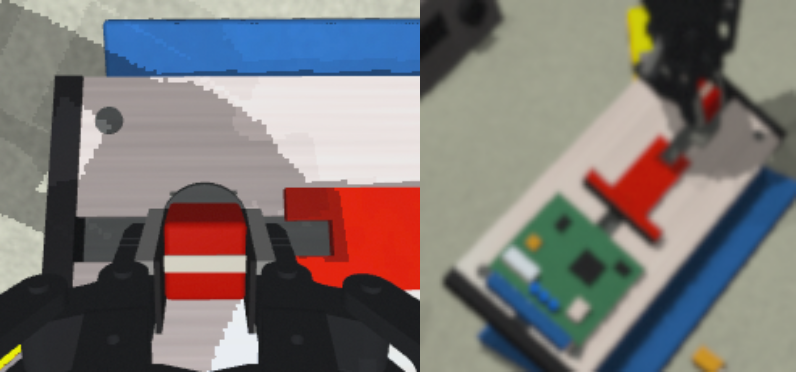

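The picture shows the knob at (205,260), tilted only about 0.16 rad, and the head has ridden over the downhill lip. I'll back off and enter again with this tilt, which fits the slot deeper.

Request:
{"method": "play_rows", "body": {"plan": [{"grip": -1, "offset": [0.002, 0, -0.01], "roll": 0}, {"grip": -1, "offset": [0.0023, 0, -0.0205], "roll": 0}, {"grip": -1, "offset": [-0.005, 0, -0.026], "roll": 0}, {"grip": -1, "offset": [-0.013, 0, -0.029], "roll": 0}, {"grip": -1, "offset": [-0.013, 0, -0.029], "roll": 0}, {"grip": -1, "offset": [-0.013, 0, -0.029], "roll": 0}]}}

```text
t: 9.8
tcp_pos: [0.497, -0.1989, 0.1293]
tcp_rot: [0.725, 0.689, -0.0, -0.0]
force: [-0.2, 0.2, -1.9]
grip_width: 0.274
gripper_force: 34.1
```

```bash
cat >> t.py <<'E'
    if it==0:
        ax=n; # refine knob top centre from white+red extents
        wh=reg&(d<.25)&(d>0)&(abs((P-c)@n)<.0015)&((H[...,1]>110)&((H[...,0]<8)|(H[...,0]>172))|(H[...,2]>120)&(H[...,1]<80))
        W=P[wh]; B=np.stack([xb,yb,nb]); e=(W-S)@B.T; u=np.cross(n,xb); q=(W-c)@u; lo,hi=np.percentile(q,[2,98]); qx=(W-c)@xb; l2,h2=np.percentile(qx,[2,98])
        tc=c+u*(lo+hi)/2+xb*(l2+h2)/2; a=B@n; tb=B@(tc-S); print('size',hi-lo,h2-l2,'tilt',np.arctan2(a[1],a[2]).round(3),'knob c',((tb-.012*a)*1e3).round(1),'base',((tb-.0585*a)*1e3).round(1))
E
python3 t.py w5
```

```text
[ 0.6 -0.4 -1.9] [ 0.01  0.04 -0.  ] 34.13934051990509 [ 0.497  -0.1988  0.1294] 0.27490366823378504 yaw [ 0.99871389 -0.05069873]
plane 1448 n [0.011 0.12  0.993] in bed [ 0.005 -0.37   0.929] bed ext [[-0.0017, -0.0286, 0.059], [0.0094, -0.0156, 0.0647], [0.021, -0.0076, 0.0679]]
size 0.022090729937948278 0.022593363584204107 tilt -0.379 knob c [  9.6 -13.8  52.5] base [9.4 3.4 9.3]
plane 649 n [ 0.052  0.991 -0.123] in bed [0.003 0.93  0.368] bed ext [[-0.0016, -0.008, 0.0057], [0.0099, -0.0041, 0.0586], [0.0474, 0.017, 0.067]]
```

Request:
{"method": "play_rows", "body": {"plan": [{"grip": -1, "offset": [-0.0028, 0, -0.0015], "roll": 0}, {"grip": -1, "offset": [-0.005, 0, 0.0025], "roll": 0}, {"grip": -1, "offset": [-0.0075, 0, 0.007], "roll": 0}, {"grip": -1, "offset": [-0.01, 0, 0.0115], "roll": 0}, {"grip": -1, "offset": [-0.012, 0, 0.0155], "roll": 0}, {"grip": -1, "offset": [-0.014, 0, 0.019], "roll": 0}, {"grip": -1, "offset": [-0.014, 0, 0.019], "roll": 0}]}}

```text
t: 10.78
tcp_pos: [0.4966, -0.207, 0.1179]
tcp_rot: [0.725, 0.689, 0.0, -0.0]
force: [1.1, 0.1, -2.7]
grip_width: 0.279
gripper_force: 34.0
```

```bash
python3 t.py w6
```

```text
[ 0.8  1.3 -1.9] [ 0.23 -0.03 -0.02] 34.031991362571716 [ 0.4966 -0.207   0.118 ] 0.27443907384759697 yaw [ 0.99871623 -0.05065295]
plane 1428 n [0.002 0.123 0.992] in bed [-0.004 -0.368  0.93 ] bed ext [[-0.0017, -0.0304, 0.0451], [0.0094, -0.0174, 0.0507], [0.0209, -0.0093, 0.054]]
size 0.022141585547195558 0.022367866548609783 tilt -0.377 knob c [  9.6 -15.6  38.6] base [ 9.8  1.5 -4.7]
plane 650 n [-0.051 -0.992  0.114] in bed [-0.002 -0.927 -0.376] bed ext [[-0.0016, -0.0097, 0.006], [0.0099, -0.0059, 0.045], [0.045, 0.0097, 0.053]]
```

Request:
{"method": "play_rows", "body": {"plan": [{"grip": -1, "offset": [0.003, 0, 0.003], "roll": 0}, {"grip": -1, "offset": [0.007, 0, 0.004], "roll": 0}, {"grip": -1, "offset": [0.011, 0, 0.006], "roll": 0}, {"grip": -1, "offset": [0.015, 0, 0.008], "roll": 0}, {"grip": -1, "offset": [0.019, 0, 0.009], "roll": 0}, {"grip": -1, "offset": [0.023, 0, 0.0105], "roll": 0}, {"grip": -1, "offset": [0.0275, 0, 0.012], "roll": 0}, {"grip": -1, "offset": [0.0275, 0, 0.012], "roll": 0}], "squeeze": 20}}

```text
t: 11.88
tcp_pos: [0.4991, -0.1939, 0.1141]
tcp_rot: [0.725, 0.689, -0.001, 0.004]
force: [-3.7, -6.2, 7.5]
grip_width: 0.272
gripper_force: 36.6
```

```bash
python3 t.py w7
```

```text
[-4.  -7.4  7.8] [-1.45  0.7  -0.06] 36.610400676727295 [ 0.4991 -0.1939  0.1141] 0.27633169690349213 yaw [ 0.9987455  -0.04992087]
plane 1466 n [0.029 0.361 0.932] in bed [ 0.011 -0.129  0.992] bed ext [[0.0001, -0.0174, 0.0508], [0.0116, -0.0038, 0.0527], [0.0227, 0.0049, 0.0546]]
size 0.022517248552485235 0.022329997994212356 tilt -0.129 knob c [11.2 -4.8 40.8] base [10.6  1.2 -5.3]
plane 300 n [0.03  0.235 0.972] in bed [ 0.019 -0.259  0.966] bed ext [[-0.0, -0.0179, 0.0495], [0.0107, -0.0033, 0.0541], [0.0229, 0.004, 0.0556]]
```

Request:
{"method": "play_rows", "body": {"plan": [{"grip": -1, "offset": [0.004, 0, 0.0025], "roll": 0}, {"grip": -1, "offset": [0.008, 0, 0.0045], "roll": 0}, {"grip": -1, "offset": [0.0102, 0, 0.0057], "roll": 0}, {"grip": -1, "offset": [0.009, 0, 0.009], "roll": 0}, {"grip": -1, "offset": [0.007, 0, 0.0125], "roll": 0}, {"grip": -1, "offset": [0.005, 0, 0.016], "roll": 0}, {"grip": -1, "offset": [0.003, 0, 0.019], "roll": 0}, {"grip": -1, "offset": [0.003, 0, 0.019], "roll": 0}]}}

```text
t: 12.98
tcp_pos: [0.5007, -0.1926, 0.1033]
tcp_rot: [0.725, 0.689, -0.0, 0.006]
force: [0.9, -6.8, 7.3]
grip_width: 0.271
gripper_force: 37.2
```

```bash
python3 t.py w8
```

```text
[ 1.3 -6.6  7.2] [-1.4  -0.1  -0.02] 37.1517276763916 [ 0.5006 -0.1925  0.1033] 0.2760976883654526 yaw [ 0.99870876 -0.05019556]
plane 1554 n [0.025 0.459 0.888] in bed [ 0.003 -0.022  1.   ] bed ext [[0.0014, -0.0112, 0.0431], [0.013, -0.0031, 0.044], [0.0243, 0.0114, 0.0449]]
size 0.022187890546097745 0.022539879837900244 tilt -0.022 knob c [12.7  0.2 32. ] base [ 12.6   1.2 -14.5]
plane 298 n [0.025 0.459 0.888] in bed [ 0.002 -0.022  1.   ] bed ext [[0.0012, -0.0118, 0.0419], [0.0107, 0.0027, 0.0429], [0.0244, 0.0116, 0.0435]]
```

Request:
{"method": "play_rows", "body": {"plan": [{"grip": -1, "offset": [0.0012, 0.01, -0.0025], "roll": 0}, {"grip": -1, "offset": [0.0012, 0.03, -0.0025], "roll": 0}, {"grip": -1, "offset": [0.0012, 0.05, -0.0025], "roll": 0}, {"grip": -1, "offset": [0.0012, 0.065, -0.0025], "roll": 0}, {"grip": -1, "offset": [0.0012, 0.075, -0.0025], "roll": 0}, {"grip": -1, "offset": [0.0012, 0.085, -0.0025], "roll": 0}, {"grip": -1, "offset": [0.0012, 0.095, -0.0025], "roll": 0}, {"grip": -1, "offset": [0.0012, 0.1, -0.0025], "roll": 0}]}}

```text
t: 14.08
tcp_pos: [0.5555, -0.1939, 0.1022]
tcp_rot: [0.725, 0.689, -0.004, -0.001]
force: [-14.3, -8.2, 9.6]
grip_width: 0.273
gripper_force: 38.3
```

```bash
cat > j.py <<'E'
from h import *
import sys
s=monitor.sense();print(s['force'].round(1),s['moment'].round(2),s['tcp_pos'].round(4),s['t'])
im,d,T,k=grab('wrist'); np.savez('pics/%s.npz'%sys.argv[1],im=im,d=d,T=T,k=k)
f,cx,cy=k; H=cv2.cvtColor(im,cv2.COLOR_BGR2HSV); nb=np.array([.0235,.4787,.8777]);xb=np.array([.9988,-.049,0]);yb=np.array([.043,.8766,-.4793]);S=np.array([.4867,-.2094,.0888])
def on(px,h):
    r=T[:3,:3]@np.array([(px[0]-cx)/f,(px[1]-cy)/f,1]); o=T[:3,3]; return o+r*((S+nb*h-o)@nb)/(r@nb)
def ext(m,h):
    a=np.array([on(p[::-1],h) for p in np.argwhere(m)])-S; return a@xb,a@yb
red=((H[...,0]<8)|(H[...,0]>172))&(H[...,1]>130)&(H[...,2]>60)
P=cloud(d,T,k); hn=(P-S)@nb
X=(P-S)@xb; Y=(P-S)@yb
bar=red&(hn>.008)&(hn<.02)&(Y>.02)&(Y<.045)&(X>.05)
gr=(H[...,0]>40)&(H[...,0]<90)&(H[...,1]>60)&(abs(hn)<.02)&(Y>.02)&(Y<.045)
if bar.sum(): print('bar x',np.percentile(X[bar],[2,98])*1e3,bar.sum())
if gr.sum(): print('green x',np.percentile(X[gr],[1,2,5,99])*1e3,gr.sum())
E
python3 j.py w9
```

```text
[-14.3  -8.2   9.6] [-1.62  2.7  -0.22] [ 0.5555 -0.1939  0.1022] 14.075
bar x [127.46581306 138.30637443] 779
green x [154.16333523 154.60321389 156.23674285 221.70321702] 3639
```

Request:
{"method": "play_rows", "body": {"plan": [{"grip": -1, "offset": [-0.0036, 0, -0.002], "roll": 0}, {"grip": -1, "offset": [-0.0036, 0.004, -0.002], "roll": 0}, {"grip": -1, "offset": [-0.0036, 0.008, -0.002], "roll": 0}, {"grip": -1, "offset": [-0.0036, 0.012, -0.002], "roll": 0}, {"grip": -1, "offset": [-0.0036, 0.014, -0.002], "roll": 0}, {"grip": -1, "offset": [-0.0036, 0.014, -0.002], "roll": 0}]}}

```text
t: 14.88
tcp_pos: [0.5644, -0.1948, 0.1025]
tcp_rot: [0.725, 0.689, -0.002, -0.001]
force: [-7.0, -2.4, 4.0]
grip_width: 0.275
gripper_force: 37.0
```

```bash
python3 j.py w10
```

```text
[-7.  -2.4  4. ] [-0.66  1.34 -0.18] [ 0.5644 -0.1948  0.1025] 14.875
bar x [136.74742342 147.4608059 ] 782
green x [154.22992522 154.60892143 156.45160629 231.05212933] 3904
```

Request:
{"method": "play_rows", "body": {"plan": [{"grip": -1, "offset": [0, 0.0015, 0], "roll": 0}, {"grip": -1, "offset": [0, 0.003, 0], "roll": 0}, {"grip": -1, "offset": [0, 0.0045, 0], "roll": 0}, {"grip": -1, "offset": [0, 0.0045, 0], "roll": 0}]}}

```text
t: 15.42
tcp_pos: [0.567, -0.1949, 0.1025]
tcp_rot: [0.725, 0.689, -0.002, -0.001]
force: [-7.3, -2.1, 3.1]
grip_width: 0.275
gripper_force: 37.1
```

```bash
python3 j.py w11
```

```text
[-7.3 -2.1  3.1] [-0.67  1.41 -0.1 ] [ 0.567  -0.1949  0.1025] 15.425
bar x [139.33928586 150.08336899] 782
green x [155.83950655 156.43738341 158.18960462 233.78750727] 3881
```

Request:
{"method": "play_rows", "body": {"plan": [{"grip": -1, "offset": [0, 0.0015, 0], "roll": 0}, {"grip": -1, "offset": [0, 0.0025, 0], "roll": 0}, {"grip": -1, "offset": [0, 0.0025, 0], "roll": 0}]}}

```text
t: 15.85
tcp_pos: [0.5678, -0.1949, 0.1025]
tcp_rot: [0.725, 0.689, -0.003, -0.002]
force: [-10.9, -1.6, 5.0]
grip_width: 0.272
gripper_force: 37.4
```

Request:
{"method": "play_rows", "body": {"plan": [{"grip": -1, "offset": [0, 0.0015, 0], "roll": 0}, {"grip": -1, "offset": [0, 0.0015, 0], "roll": 0}]}}

```text
t: 16.1
tcp_pos: [0.568, -0.1949, 0.1024]
tcp_rot: [0.725, 0.689, -0.003, -0.003]
force: [-12.6, -2.1, 8.1]
grip_width: 0.278
gripper_force: 37.9
```

```bash
python3 j.py w12
```

```text
[-12.6  -2.1   8.1] [-0.66  2.51 -0.21] [ 0.568  -0.1949  0.1024] 16.1
bar x [139.92894078 150.71481596] 802
green x [156.33164236 156.98953999 158.72139534 233.80057602] 3881
```

Request:
{"method": "play_rows", "body": {"plan": [{"grip": -1, "offset": [0, -0.0015, 0], "roll": 0}, {"grip": -0.4, "offset": [0, -0.0015, 0], "roll": 0}, {"grip": -0.38, "offset": [-0.0033, -0.0015, -0.006], "roll": 0}, {"grip": -0.38, "offset": [-0.0033, -0.0015, -0.006], "roll": 0}]}}

```text
t: 16.65
tcp_pos: [0.5698, -0.1959, 0.106]
tcp_rot: [0.725, 0.689, -0.0, -0.0]
force: [-2.9, 0.8, 0.2]
grip_width: 0.31
gripper_force: 1.7
```

```bash
python3 t.py w13; python3 j.py w14
```

```text
[-4.   1.5  0.9] [ 0.18  0.61 -0.02] 1.8122964257418062 [ 0.5698 -0.1958  0.1059] 0.30844567504451836 yaw [ 0.99872532 -0.05046896]
plane 1381 n [0.067 0.453 0.889] in bed [ 0.045 -0.026  0.999] bed ext [[0.0708, -0.0109, 0.0428], [0.0815, -0.0024, 0.0441], [0.0934, 0.0117, 0.0453]]
size 0.022253886469776107 0.022355241863153845 tilt -0.026 knob c [81.7  0.8 32.1] base [ 79.6   2.  -14.3]
plane 878 n [0.027 0.47  0.882] in bed [ 0.004 -0.01   1.   ] bed ext [[0.0665, -0.0196, 0.0052], [0.0907, 0.0125, 0.0061], [0.1173, 0.0199, 0.0071]]
[-3.6  1.4  1.2] [ 0.19  0.64 -0.06] [ 0.5698 -0.1958  0.1059] 16.75
bar x [139.89126436 150.73651657] 747
green x [156.31230339 157.09541957 158.80975705 240.32509008] 3918
```

Request:
{"method": "play_rows", "body": {"plan": [{"grip": -0.37, "offset": [-0.0025, -0.0005, 0], "roll": 0.05}, {"grip": -0.35, "offset": [-0.0025, -0.0005, 0], "roll": 0.15}, {"grip": -0.33, "offset": [-0.0025, -0.0005, 0], "roll": 0.25}, {"grip": -0.31, "offset": [-0.0025, -0.0005, 0], "roll": 0.35}, {"grip": -0.28, "offset": [-0.0025, -0.0005, 0], "roll": 0.45}, {"grip": -0.28, "offset": [-0.0025, -0.0005, 0], "roll": 0.45}]}}

```text
t: 17.55
tcp_pos: [0.5705, -0.1981, 0.1065]
tcp_rot: [0.918, 0.396, 0.001, 0.001]
force: [-0.5, -1.8, 0.3]
grip_width: 0.361
gripper_force: 2.1
```

```bash
cat > r.py <<'E'
from h import *
import sys
s=monitor.sense();print(s['force'].round(1),s['moment'].round(2),s['gripper_force'],s['tcp_pos'].round(4),s['grip_width'],s['t'],np.degrees(s['q'][5]).round(1))
M=R.from_quat(s['tcp_rot']).as_matrix(); print('tool yaw rel slot (cw)', -2.8-np.degrees(np.arctan2(M[1,1],M[0,1])))
im,d,T,k=grab('wrist'); np.savez('pics/%s.npz'%sys.argv[1],im=im,d=d,T=T,k=k); cv2.imwrite('pics/%s.png'%sys.argv[1],im)
P=cloud(d,T,k); H=cv2.cvtColor(im,cv2.COLOR_BGR2HSV); B=np.array([[.9988,-.049,0],[.043,.8766,-.4793],[.0235,.4787,.8777]]); S=np.array([.4867,-.2094,.0888])
E=(P-S)@B.T; near=(d>0)&(abs(E[...,0]-.0812)<.03)&(abs(E[...,1])<.03)&(E[...,2]>.03)
reg=near&(E[...,2]<.06); rd=((H[...,0]<8)|(H[...,0]>172))&(H[...,1]>110)
h=np.percentile(E[reg&rd][:,2],95); top=reg&(E[...,2]>h-.004)
wh=top&(H[...,1]<90)&(H[...,2]>120)
dist=np.hypot(E[...,0]-.0812,E[...,1]); wh&=dist<.015; rt=top&rd
a=E[wh][:,:2]*1e3; b=E[rt][:,:2]*1e3
v=np.linalg.svd(a-a.mean(0))[2][0]; print('top n',(h*1e3).round(1),'line',len(a),a.mean(0).round(1),'ang cw(deg mod180)',np.degrees(np.arctan2(v[1],v[0])).round(1),'red top rect',len(b))
allp=np.vstack([a,b]).astype(np.float32); print(cv2.minAreaRect(allp))
E
python3 r.py w15
```

```text
[-0.5 -1.8  0.3] [-0.23  0.    0.07] 2.0999061822658405 [ 0.5705 -0.1981  0.1065] 0.36063892958635524 17.55 13.4
tool yaw rel slot (cw) 40.48164240835644
top n 45.4 line 508 [84.9  0.1] ang cw(deg mod180) -24.4 red top rect 1868
((84.36054992675781, 0.2531261444091797), (23.988969802856445, 24.404373168945312), 66.30181121826172)
```

Request:
{"method": "play_rows", "body": {"plan": [{"grip": -0.28, "offset": [-0.0012, -0.0012, 0.0065], "roll": 0}, {"grip": -0.34, "offset": [-0.0012, -0.0012, 0.0065], "roll": 0}, {"grip": -0.34, "offset": [-0.0012, -0.0012, 0.0065], "roll": 0}]}}

```text
t: 17.98
tcp_pos: [0.5696, -0.198, 0.1031]
tcp_rot: [0.918, 0.396, 0.001, 0.001]
force: [0.4, -0.0, 4.9]
grip_width: 0.336
gripper_force: 17.6
```

```bash
python3 r.py w16
```

```text
[ 0.4 -0.   4.9] [-0.02 -0.19  0.13] 17.636200975121028 [ 0.5696 -0.198   0.1031] 0.33569716822473467 17.975 13.4
tool yaw rel slot (cw) 40.54480059534814
top n 45.2 line 539 [84.5  1. ] ang cw(deg mod180) 153.4 red top rect 1932
((84.02861785888672, 0.9664936065673828), (24.00115966796875, 24.239459991455078), 62.39990234375)
```

View pics/w16.png

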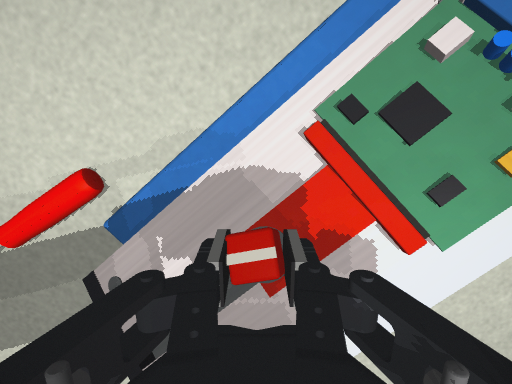

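The view shows the jaw bar against the board at (365,190). The knob has turned about 27° and lags the pads by about 15°. I'll keep rolling.

Request:
{"method": "play_rows", "body": {"plan": [{"grip": -0.34, "offset": [0, 0, 0], "roll": 0.1}, {"grip": -0.33, "offset": [0, 0, 0], "roll": 0.2}, {"grip": -0.32, "offset": [0, 0, 0], "roll": 0.3}, {"grip": -0.31, "offset": [0, 0, 0], "roll": 0.4}, {"grip": -0.3, "offset": [0, 0, 0], "roll": 0.5}, {"grip": -0.3, "offset": [0, 0, 0], "roll": 0.55}, {"grip": -0.3, "offset": [0, 0, 0], "roll": 0.55}]}}

```text
t: 18.9
tcp_pos: [0.5706, -0.1993, 0.105]
tcp_rot: [1.0, -0.024, 0.002, 0.002]
force: [-0.9, -0.8, 11.2]
grip_width: 0.354
gripper_force: 30.9
```

```bash
python3 r.py w17
```

```text
[-0.9 -0.8 11.2] [-0.58 -0.04  0.3 ] 30.888469184283167 [ 0.5706 -0.1993  0.105 ] 0.353634394341774 18.9 62.9
tool yaw rel slot (cw) 90.00745639625107
top n 44.7 line 555 [83.5 -2.9] ang cw(deg mod180) -84.6 red top rect 1461
((83.5813217163086, -2.166855812072754), (23.669450759887695, 24.0552978515625), 4.378982067108154)
```

Request:
{"method": "play_rows", "body": {"plan": [{"grip": -0.3, "offset": [0, 0.0005, 0.0005], "roll": 0.11}, {"grip": -0.3, "offset": [0, 0.001, 0.001], "roll": 0.22}, {"grip": -0.31, "offset": [0, 0.0015, 0.0015], "roll": 0.33}, {"grip": -0.32, "offset": [0, 0.0015, 0.002], "roll": 0.44}, {"grip": -0.34, "offset": [0, 0.0015, 0.0025], "roll": 0.55}, {"grip": -0.34, "offset": [0, 0.0015, 0.0025], "roll": 0.55}]}}

```text
t: 19.7
tcp_pos: [0.5714, -0.2026, 0.1054]
tcp_rot: [0.898, -0.44, 0.005, 0.003]
force: [-1.9, -7.2, 16.4]
grip_width: 0.35
gripper_force: 44.4
```

```bash
python3 r.py w18
```

```text
[-1.9 -7.2 16.4] [-1.72  0.47  0.68] 44.427411805372685 [ 0.5714 -0.2026  0.1054] 0.35012686558491435 19.7 112.3
tool yaw rel slot (cw) 139.4187902837476
top n 44.5 line 416 [82.5 -2.2] ang cw(deg mod180) -131.6 red top rect 1055
((82.86650848388672, -1.814687728881836), (24.319669723510742, 24.74524688720703), 48.75666427612305)
```

Request:
{"method": "play_rows", "body": {"plan": [{"grip": -0.32, "offset": [0, 0, 0.0005], "roll": 0.1}, {"grip": -0.34, "offset": [0, 0, 0.001], "roll": 0.2}, {"grip": -0.37, "offset": [0, 0, 0.0015], "roll": 0.3}, {"grip": -0.4, "offset": [0, 0, 0.002], "roll": 0.4}, {"grip": -0.4, "offset": [0, 0, 0.002], "roll": 0.4}]}}

```text
t: 20.38
tcp_pos: [0.5677, -0.2027, 0.1043]
tcp_rot: [0.717, -0.697, 0.001, 0.004]
force: [-18.3, -5.7, 28.0]
grip_width: 0.354
gripper_force: 75.5
```

```bash
python3 r.py w19
```

```text
[-18.3  -5.7  28. ] [-1.01  3.59  0.16] 75.50906382501125 [ 0.5677 -0.2027  0.1043] 0.3537292189965659 20.375 148.4
tool yaw rel slot (cw) 175.53724193501753
top n 43.8 line 363 [81.1 -1.6] ang cw(deg mod180) 43.3 red top rect 1016
((81.49378204345703, -1.0650100708007812), (25.218978881835938, 24.957225799560547), 42.73826599121094)
```

The knob stayed at 137° while the pads slipped onto its corners. I'll let go, lift, wind back and regrip.

Request:
{"method": "play_rows", "body": {"plan": [{"grip": -0.2, "offset": [0, 0, 0], "roll": -0.05}, {"grip": 0, "offset": [0, 0, -0.01], "roll": -0.1}, {"grip": 0, "offset": [0, 0, -0.05], "roll": -0.1}, {"grip": 0, "offset": [0, 0, -0.07], "roll": -0.2}, {"grip": 0, "offset": [0, 0, -0.07], "roll": -0.4}, {"grip": 0, "offset": [0, 0, -0.07], "roll": -0.5}, {"grip": 0, "offset": [0, 0, -0.07], "roll": -0.6}, {"grip": 0, "offset": [0, 0, -0.07], "roll": -0.7}], "squeeze": 30}}

```text
t: 21.42
tcp_pos: [0.5679, -0.1982, 0.1404]
tcp_rot: [0.972, -0.234, -0.001, -0.0]
force: [-1.1, -0.3, 0.0]
grip_width: 0.5
gripper_force: 0.0
```

Request:
{"method": "play_rows", "body": {"plan": [{"grip": 0, "offset": [0, 0, 0], "roll": -0.1}, {"grip": 0, "offset": [0, 0, 0], "roll": -0.2}, {"grip": 0, "offset": [0, 0, 0], "roll": -0.3}, {"grip": 0, "offset": [0, 0, 0], "roll": -0.4}, {"grip": 0, "offset": [0, 0, 0], "roll": -0.5}, {"grip": 0, "offset": [0, 0, 0], "roll": -0.6}, {"grip": 0, "offset": [0, 0, 0], "roll": -0.76}, {"grip": 0, "offset": [0, 0, 0], "roll": -0.76}]}}

```text
t: 22.42
tcp_pos: [0.5679, -0.1982, 0.1403]
tcp_rot: [0.936, 0.351, -0.001, -0.001]
force: [-1.4, 0.8, -0.5]
grip_width: 0.5
gripper_force: 0.0
```

```bash
python3 r.py w20
```

```text
[-1.4  0.8 -0.5] [-0.    0.01  0.03] 0.0 [ 0.5679 -0.1982  0.1403] 0.5004145026497924 22.425 18.8
tool yaw rel slot (cw) 46.04705233245551
top n 42.8 line 373 [76.7 -0.8] ang cw(deg mod180) -131.4 red top rect 1074
((85.84269714355469, -9.92856216430664), (23.842987060546875, 49.54974365234375), 48.80455017089844)
```

View pics/w20.png

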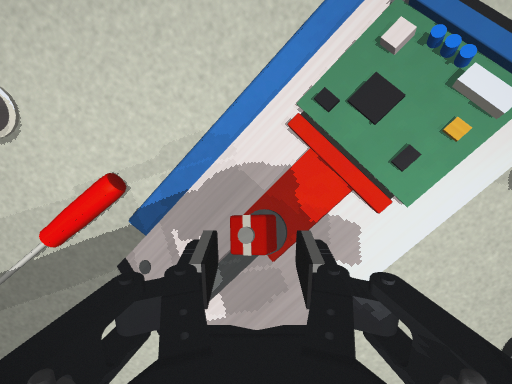

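```bash
python3 j.py w21
python3 - <<'E'
from h import *
z=np.load('pics/w21.npz'); im,d,T,k=z['im'],z['d'],z['T'],z['k']
P=cloud(d,T,k); H=cv2.cvtColor(im,cv2.COLOR_BGR2HSV); B=np.array([[.9988,-.049,0],[.043,.8766,-.4793],[.0235,.4787,.8777]]); S=np.array([.4867,-.2094,.0888])
E=(P-S)@B.T
rd=((H[...,0]<8)|(H[...,0]>172))&(H[...,1]>110)
top=(d>0)&(abs(E[...,0]-.077)<.025)&(abs(E[...,1])<.025)&(E[...,2]>.036)&(E[...,2]<.05)
Q=P[top];c=Q.mean(0)
for _ in range(5):
    c=Q.mean(0);n=np.linalg.svd(Q-c,full_matrices=False)[2][2];n*=np.sign(n[2]);r=(Q-c)@n;Q=Q[abs(r)<.0012]
e=(Q-S)@B.T; print(len(Q),'n bed',(B@n).round(3),'c',e.mean(0).round(4),cv2.minAreaRect((e[:,:2]*1e3).astype(np.float32)))
E
```

```text
[-0.1 -0.7  0.1] [-0.02  0.05 -0.04] [ 0.5679 -0.1982  0.1404] 22.475
bar x [139.28911257 149.91842893] 511
green x [154.7118631  155.52424247 157.77964549 243.53816246] 4029
1053 n bed [ 0.024 -0.016  1.   ] c [ 0.0774 -0.0022  0.0419] ((76.36782836914062, -1.770822525024414), (23.85063362121582, 23.622236251831055), 48.940650939941406)
```

```bash
python3 -c "
from h import *
move([.5636,-.1999,.104],-2.8-43)"
```

```text
offset [-0.0074, -0.0026, 0.0608] roll -0.0358 yaw_y -49.02 tcp [ 0.568  -0.1982  0.1405] q6 19.0 t 22.525
```

Request:
{"method": "play_rows", "body": {"plan": [{"grip": 0, "offset": [-0.0074, -0.0026, 0], "roll": -0.03}, {"grip": 0, "offset": [-0.0074, -0.0026, 0.025], "roll": -0.03}, {"grip": 0, "offset": [-0.0074, -0.0026, 0.05], "roll": -0.03}, {"grip": -0.1, "offset": [-0.0074, -0.0026, 0.061], "roll": -0.03}, {"grip": -0.35, "offset": [-0.0074, -0.0026, 0.061], "roll": -0.03}, {"grip": -0.35, "offset": [-0.0074, -0.0026, 0.061], "roll": -0.03}, {"grip": -0.35, "offset": [-0.0074, -0.0026, 0.061], "roll": -0.03}]}}

```text
t: 23.4
tcp_pos: [0.5639, -0.1998, 0.1043]
tcp_rot: [0.928, 0.372, -0.0, -0.001]
force: [-1.5, 2.4, -0.1]
grip_width: 0.334
gripper_force: 26.2
```

Request:
{"method": "play_rows", "body": {"plan": [{"grip": -0.35, "offset": [0.0023, 0.0023, 0], "roll": 0}, {"grip": -0.35, "offset": [0.0047, 0.0047, 0], "roll": 0}, {"grip": -0.35, "offset": [0.0047, 0.0047, 0], "roll": 0}]}}

```text
t: 23.78
tcp_pos: [0.5651, -0.1997, 0.1043]
tcp_rot: [0.928, 0.372, -0.004, -0.003]
force: [-14.3, 2.3, 8.7]
grip_width: 0.33
gripper_force: 26.6
```

```bash
python3 r.py w22
```

```text
[-14.3   2.3   8.7] [ 0.47  2.29 -0.13] 26.554683063877746 [ 0.5651 -0.1997  0.1043] 0.32954186355324494 23.775 16.2
tool yaw rel slot (cw) 43.521545636259255
top n 43.2 line 666 [78.5 -2. ] ang cw(deg mod180) -129.6 red top rect 1767
((78.5262222290039, -1.973531723022461), (24.105287551879883, 24.140323638916016), 49.58009719848633)
```

Request:
{"method": "play_rows", "body": {"plan": [{"grip": -0.35, "offset": [0.0025, 0.0025, 0], "roll": 0}, {"grip": -0.35, "offset": [0.0035, 0.0035, 0], "roll": 0}, {"grip": -0.35, "offset": [0.0035, 0.0035, 0], "roll": 0}]}}

```text
t: 24.2
tcp_pos: [0.5664, -0.1992, 0.1045]
tcp_rot: [0.928, 0.372, -0.006, -0.004]
force: [-22.4, 5.0, 15.1]
grip_width: 0.329
gripper_force: 24.0
```

```bash
python3 r.py w23; python3 j.py w24; sed -i 's/reg\[170:310,200:315\]/reg[170:310,190:330]/' t.py; python3 t.py w25
```

```text
[-22.4   5.   15.1] [ 0.87  3.53 -0.05] 24.018967375159264 [ 0.5664 -0.1992  0.1045] 0.329275282011316 24.2 16.3
tool yaw rel slot (cw) 43.4846649488671
top n 43.5 line 674 [79.7 -1.7] ang cw(deg mod180) 50.5 red top rect 1760
((79.39860534667969, -1.5286674499511719), (24.17344856262207, 24.507394790649414), 50.68088150024414)
[-22.3   5.7  15.2] [ 0.92  3.58 -0.01] [ 0.5664 -0.1992  0.1045] 24.25
bar x [140.23402401 150.84361876] 800
green x [155.44968143 156.23378321 158.33230548 242.48763713] 5725
[-20.3   5.2  15.2] [ 0.83  3.58 -0.05] 24.001656398177147 [ 0.5664 -0.1992  0.1045] 0.32883005833885504 yaw [ 0.69103332 -0.72271629]
plane 2914 n [0.026 0.485 0.874] in bed [0.002 0.007 1.   ] bed ext [[0.072, -0.0192, 0.0052], [0.1081, 0.0075, 0.0061], [0.132, 0.0197, 0.0069]]
size 0.0379725103153757 0.05661765428018557 tilt 0.007 knob c [102.3   0.4  -5.9] base [102.2   0.  -52.4]
plane 1298 n [0.109 0.453 0.885] in bed [ 0.087 -0.023  0.996] bed ext [[0.0657, -0.0159, 0.0403], [0.0807, -0.0022, 0.042], [0.0941, 0.0125, 0.0437]]
```

Pushing at the knob only tilts the bolt (0.087 rad), and the shank is about 3 mm short of the fork's end. I'll let go and push low on the washer with shut fingers.

Request:
{"method": "play_rows", "body": {"plan": [{"grip": -0.15, "offset": [-0.007, -0.007, 0], "roll": 0}, {"grip": 0, "offset": [-0.007, -0.007, 0], "roll": 0}, {"grip": 0, "offset": [-0.007, -0.007, -0.05], "roll": 0}, {"grip": 0, "offset": [-0.007, -0.007, -0.09], "roll": -0.1}, {"grip": -0.5, "offset": [-0.03, -0.03, -0.09], "roll": -0.2}, {"grip": -1, "offset": [-0.04, -0.04, -0.09], "roll": -0.3}, {"grip": -1, "offset": [-0.04, -0.04, -0.09], "roll": -0.4}, {"grip": -1, "offset": [-0.04, -0.04, -0.09], "roll": -0.483}]}}

```text
t: 25.4
tcp_pos: [0.5377, -0.2, 0.1591]
tcp_rot: [0.723, 0.691, 0.0, 0.001]
force: [-0.1, -0.1, 0.4]
grip_width: 0.001
gripper_force: 0.0
```

```bash
python3 -c "
from h import *
for i in range(2): cams.grab_frame('top')
move([.5289,-.2055,.0935],-2.8)"
```

```text
offset [-0.0099, -0.0143, 0.1092] roll -0.0008 yaw_y -2.87 tcp [ 0.5377 -0.1999  0.159 ] q6 -28.8 t 25.5
```

Request:
{"method": "play_rows", "body": {"plan": [{"grip": -1, "offset": [-0.0099, -0.0143, 0.04], "roll": 0}, {"grip": -1, "offset": [-0.0099, -0.0143, 0.085], "roll": 0}, {"grip": -1, "offset": [-0.0099, -0.0143, 0.107], "roll": 0}, {"grip": -1, "offset": [-0.0099, -0.0143, 0.1085], "roll": 0}, {"grip": -1, "offset": [-0.0099, -0.01, 0.1085], "roll": 0}, {"grip": -1, "offset": [-0.0099, -0.006, 0.1085], "roll": 0}, {"grip": -1, "offset": [-0.0099, -0.002, 0.1085], "roll": 0}, {"grip": -1, "offset": [-0.0099, -0.002, 0.1085], "roll": 0}]}}

```text
t: 26.5
tcp_pos: [0.5342, -0.2055, 0.0946]
tcp_rot: [0.724, 0.69, -0.002, -0.002]
force: [-12.6, 1.2, 8.3]
grip_width: -0.0
gripper_force: 5.9
```

```bash
python3 r.py w26|head -4; python3 j.py w27
```

```text
[-12.6   1.2   8.3] [0.21 1.68 0.03] 5.900849103927612 [ 0.5342 -0.2055  0.0946] -0.0003720527300475457 26.5 -29.4
tool yaw rel slot (cw) 0.012049372923164992
top n 43.0 line 765 [78.  -0.8] ang cw(deg mod180) -131.9 red top rect 1846
((77.36919403076172, -2.2662410736083984), (25.893587112426758, 25.158411026000977), 49.27989196777344)
[-11.3   1.1   7.7] [0.18 1.61 0.04] [ 0.5342 -0.2055  0.0946] 26.55
bar x [139.66847108 150.7263043 ] 991
green x [155.53678725 157.17259801 158.39940028 192.83598283] 1923
```

```bash
cat > p.py <<'E'
from h import *
import sys
z=np.load('pics/%s.npz'%sys.argv[1]); im,d,T,k=z['im'],z['d'],z['T'],z['k']
P=cloud(d,T,k); B=np.array([[.9988,-.049,0],[.043,.8766,-.4793],[.0235,.4787,.8777]]); S=np.array([.4867,-.2094,.0888])
H=cv2.cvtColor(im,cv2.COLOR_BGR2HSV); rd=((H[...,0]<8)|(H[...,0]>172))&(H[...,1]>110)|(H[...,1]<90)&(H[...,2]>120)
E=(P-S)@B.T; m=rd&(d>0)&(abs(E[...,0]-.078)<.02)&(abs(E[...,1])<.02)&(E[...,2]>.037)&(E[...,2]<.05)
Q=E[m]*1e3
for _ in range(6):
    c=np.median(Q,0) if _==0 else Q.mean(0);n=np.linalg.svd(Q-c,full_matrices=False)[2][2];n*=np.sign(n[2]);r=(Q-c)@n;Q=Q[abs(r)<1.2]
r=cv2.minAreaRect(Q[:,:2].astype(np.float32)); q=np.array([*r[0],0]); q[2]=c[2]-((q-c)[:2]@n[:2])/n[2]
print(len(Q),'n',n.round(3),'top',q.round(1),r[1:],'axis at n=3',(q-n*(q[2]-3)/n[2]).round(1),'at -10',(q-n*(q[2]+10)/n[2]).round(1))
E
for i in w13 w20 w23 w26 ; do python3 p.py $i; done
```

```text
2196 n [ 0.067 -0.007  0.998] top [82.4  0.6 44.1] ((23.846769332885742, 23.311853408813477), 0.2724425792694092) axis at n=3 [79.7  0.8  3. ] at -10 [ 78.8   0.9 -10. ]
1047 n [ 0.026 -0.025  0.999] top [76.4 -1.8 41.9] ((23.72911834716797, 23.437023162841797), 47.85028076171875) axis at n=3 [75.4 -0.8  3. ] at -10 [ 75.   -0.5 -10. ]
1761 n [ 0.085 -0.018  0.996] top [79.7 -1.9 42.4] ((23.948348999023438, 23.550838470458984), 50.68088150024414) axis at n=3 [76.3 -1.2  3. ] at -10 [ 75.2  -1.  -10. ]
1800 n [0.006 0.007 1.   ] top [77.3 -1.  42. ] ((24.042461395263672, 23.39466667175293), 49.277462005615234) axis at n=3 [77.1 -1.3  3. ] at -10 [ 77.   -1.3 -10. ]
```

Request:
{"method": "play_rows", "body": {"plan": [{"grip": -1, "offset": [0, 0.003, 0], "roll": 0}, {"grip": -1, "offset": [0, 0.006, 0], "roll": 0}, {"grip": -1, "offset": [0, 0.006, 0], "roll": 0}]}}

```text
t: 26.98
tcp_pos: [0.535, -0.2052, 0.0945]
tcp_rot: [0.724, 0.69, -0.004, -0.005]
force: [-24.6, 2.2, 18.0]
grip_width: 0.002
gripper_force: 12.6
```

```bash
python3 j.py w28;python3 p.py w28
```

```text
[-24.6   2.2  18. ] [0.46 3.57 0.13] [ 0.535  -0.2052  0.0945] 26.975
bar x [139.75581488 150.85810544] 992
green x [154.744465   156.67177092 158.33917138 192.43316943] 1952
1802 n [0.026 0.016 1.   ] top [77.9 -0.7 42.1] ((23.928537368774414, 23.410289764404297), 49.2518310546875) axis at n=3 [76.9 -1.3  3. ] at -10 [ 76.6  -1.5 -10. ]
```

Request:
{"method": "play_rows", "body": {"plan": [{"grip": -1, "offset": [0, 0.001, -0.006], "roll": 0}, {"grip": -1, "offset": [0, 0.002, -0.009], "roll": 0}, {"grip": -1, "offset": [0, 0.002, -0.009], "roll": 0}]}}

```text
t: 27.4
tcp_pos: [0.5356, -0.205, 0.0967]
tcp_rot: [0.724, 0.69, -0.004, -0.005]
force: [-15.6, -1.4, -1.3]
grip_width: -0.0
gripper_force: 7.5
```

```bash
python3 j.py w29;python3 p.py w29
```

```text
[-15.6  -1.4  -1.3] [-0.33  2.36  0.01] [ 0.5356 -0.205   0.0967] 27.4
bar x [139.72077822 150.63375391] 972
green x [155.53998646 157.15710248 158.32483888 194.92057654] 2081
1720 n [0.053 0.001 0.999] top [79.4 -1.5 42.6] ((24.052539825439453, 23.433937072753906), 50.32958984375) axis at n=3 [77.3 -1.5  3. ] at -10 [ 76.7  -1.5 -10. ]
```

Request:
{"method": "play_rows", "body": {"plan": [{"grip": -1, "offset": [0, -0.012, 0], "roll": 0}, {"grip": -0.5, "offset": [0, -0.012, -0.06], "roll": 0}, {"grip": 0, "offset": [0, -0.012, -0.105], "roll": 0.1}, {"grip": 0, "offset": [0.008, 0.03, -0.105], "roll": 0.2}, {"grip": 0, "offset": [0.008, 0.046, -0.105], "roll": 0.3}, {"grip": 0, "offset": [0.008, 0.046, -0.105], "roll": 0.4}, {"grip": 0, "offset": [0.008, 0.046, -0.09], "roll": 0.44}, {"grip": 0, "offset": [0.008, 0.046, -0.09], "roll": 0.44}]}}

```text
t: 28.45
tcp_pos: [0.5685, -0.2022, 0.1532]
tcp_rot: [0.915, 0.403, 0.0, 0.0]
force: [0.8, -0.3, -0.1]
grip_width: 0.503
gripper_force: 0.0
```

```bash
python3 r.py w30; python3 p.py w30; python3 -c "
from h import *
move([.5645,-.1999,.1040],-2.8-41)"
```

```text
[ 0.8 -0.3 -0.1] [0.02 0.01 0.02] 0.0 [ 0.5685 -0.2022  0.1532] 0.5034881165121938 28.45 12.1
tool yaw rel slot (cw) 39.611361226503256
top n 43.0 line 343 [77.2 -1.5] ang cw(deg mod180) -129.5 red top rect 946
((76.98809814453125, -1.8857669830322266), (23.911834716796875, 24.267244338989258), 50.41912841796875)
931 n [ 0.037 -0.032  0.999] top [77.1 -2.2 42.1] ((23.819175720214844, 23.35551643371582), 51.82686996459961) axis at n=3 [75.7 -1.   3. ] at -10 [ 75.2  -0.5 -10. ]
offset [-0.0017, -0.0079, 0.0826] roll 0.0156 yaw_y -42.39 tcp [ 0.5687 -0.2023  0.1535] q6 12.0 t 28.5
```

Request:
{"method": "play_rows", "body": {"plan": [{"grip": 0, "offset": [-0.0017, -0.0079, 0.02], "roll": 0.03}, {"grip": 0, "offset": [-0.0017, -0.0079, 0.06], "roll": 0.03}, {"grip": -0.1, "offset": [-0.0017, -0.0079, 0.083], "roll": 0.03}, {"grip": -0.35, "offset": [-0.0017, -0.0079, 0.083], "roll": 0.03}, {"grip": -0.35, "offset": [-0.0017, -0.0079, 0.083], "roll": 0.03}, {"grip": -0.34, "offset": [0, -0.006, 0.083], "roll": 0.1}, {"grip": -0.33, "offset": [0, -0.006, 0.083], "roll": 0.2}, {"grip": -0.32, "offset": [0, -0.006, 0.083], "roll": 0.3}], "squeeze": 30}}

```text
t: 29.5
tcp_pos: [0.5677, -0.2003, 0.1051]
tcp_rot: [0.984, 0.178, 0.002, 0.002]
force: [3.4, 3.9, 4.0]
grip_width: 0.343
gripper_force: 43.2
```

```bash
python3 r.py w31; python3 p.py w31
```

```text
[3.4 3.9 4. ] [ 0.23 -0.91  1.14] 43.1750687607564 [ 0.5677 -0.2003  0.1051] 0.3429163716821214 29.5 39.3
tool yaw rel slot (cw) 66.70650227523755
top n 44.0 line 630 [80.4 -3.7] ang cw(deg mod180) -142.0 red top rect 1589
((79.7229232788086, -3.2539920806884766), (23.951034545898438, 25.94680404663086), 35.78056716918945)
1631 n [ 0.13  -0.065  0.989] top [80.4 -4.2 42.6] ((23.876426696777344, 23.423065185546875), 38.83155059814453) axis at n=3 [75.2 -1.6  3. ] at -10 [ 73.5  -0.8 -10. ]
```

Request:
{"method": "play_rows", "body": {"plan": [{"grip": -0.22, "offset": [-0.0043, -0.0052, -0.002], "roll": 0}, {"grip": -0.22, "offset": [-0.0043, -0.0052, -0.002], "roll": 0}]}}

```text
t: 29.8
tcp_pos: [0.5639, -0.199, 0.1053]
tcp_rot: [0.984, 0.179, 0.003, 0.002]
force: [8.3, -1.9, -3.9]
grip_width: 0.39
gripper_force: 7.9
```

```bash
python3 r.py w32; python3 p.py w32
```

```text
[ 8.3 -1.9 -3.9] [-0.38 -1.29  0.24] 7.880796210374683 [ 0.5639 -0.199   0.1053] 0.3903337651392676 29.8 39.0
tool yaw rel slot (cw) 66.53118884696535
top n 42.5 line 489 [75.6 -1.3] ang cw(deg mod180) -141.8 red top rect 1603
((74.33938598632812, -2.5077171325683594), (24.207191467285156, 24.59950828552246), 38.85340118408203)
1510 n [ 0.02  -0.031  0.999] top [74.5 -2.9 41.8] ((24.076208114624023, 23.613075256347656), 39.13653564453125) axis at n=3 [73.7 -1.7  3. ] at -10 [ 73.5  -1.3 -10. ]
```

Request:
{"method": "play_rows", "body": {"plan": [{"grip": -0.26, "offset": [-0.001, 0.0023, 0], "roll": 0.08}, {"grip": -0.28, "offset": [-0.001, 0.0023, 0], "roll": 0.16}, {"grip": -0.28, "offset": [-0.001, 0.0023, 0], "roll": 0.24}, {"grip": -0.28, "offset": [-0.001, 0.0023, 0], "roll": 0.32}, {"grip": -0.28, "offset": [-0.001, 0.0023, 0], "roll": 0.38}]}}

```text
t: 30.48
tcp_pos: [0.5643, -0.2001, 0.1053]
tcp_rot: [0.993, -0.118, 0.003, 0.001]
force: [9.9, 0.8, -2.4]
grip_width: 0.367
gripper_force: 40.5
```

```bash
python3 r.py w33; python3 p.py w33
```

```text
[ 9.9  0.8 -2.4] [-0.28 -1.81  0.86] 40.46322771348059 [ 0.5643 -0.2001  0.1053] 0.36673036358191774 30.475 73.2
tool yaw rel slot (cw) 100.79856951966379
top n 42.2 line 298 [76.5 -1.6] ang cw(deg mod180) -177.5 red top rect 1383
((75.54527282714844, -0.7709856033325195), (26.651721954345703, 25.5206356048584), 89.49518585205078)
1255 n [ 0.028 -0.034  0.999] top [74.4 -2.2 41.7] ((24.982437133789062, 23.569290161132812), 2.630148410797119) axis at n=3 [73.3 -0.9  3. ] at -10 [ 72.9  -0.5 -10. ]
```

Request:
{"method": "play_rows", "body": {"plan": [{"grip": -0.1, "offset": [0, 0, 0], "roll": -0.03}, {"grip": 0, "offset": [0, 0, -0.01], "roll": -0.03}, {"grip": 0, "offset": [0, 0, -0.06], "roll": -0.03}, {"grip": -0.4, "offset": [0, 0, -0.09], "roll": -0.15}, {"grip": -1, "offset": [-0.05, 0, -0.09], "roll": -0.3}, {"grip": -1, "offset": [-0.06, 0, -0.09], "roll": -0.45}, {"grip": -1, "offset": [-0.06, 0, -0.09], "roll": -0.6}, {"grip": -1, "offset": [-0.06, 0, -0.09], "roll": -0.72}]}}

```text
t: 31.52
tcp_pos: [0.5265, -0.191, 0.1586]
tcp_rot: [0.93, 0.367, -0.0, -0.0]
force: [-0.1, -0.2, -0.3]
grip_width: 0.0
gripper_force: 0.0
```

```bash
python3 -c "
from h import *
move([.5259,-.2054,.0945],-2.8)"
```

```text
offset [-0.0171, 0.0169, 0.1068] roll -0.4899 yaw_y -46.89 tcp [ 0.5265 -0.191   0.1586] q6 15.4 t 31.525
```

Request:
{"method": "play_rows", "body": {"plan": [{"grip": -1, "offset": [-0.0171, 0.0169, 0], "roll": -0.1}, {"grip": -1, "offset": [-0.0171, 0.0169, 0], "roll": -0.2}, {"grip": -1, "offset": [-0.0171, 0.0169, 0.04], "roll": -0.32}, {"grip": -1, "offset": [-0.0171, 0.0169, 0.07], "roll": -0.43}, {"grip": -1, "offset": [-0.0171, 0.0169, 0.09], "roll": -0.49}, {"grip": -1, "offset": [-0.0171, 0.0169, 0.107], "roll": -0.49}, {"grip": -1, "offset": [-0.0171, 0.0169, 0.107], "roll": -0.49}]}}

```text
t: 32.4
tcp_pos: [0.5257, -0.2051, 0.0935]
tcp_rot: [0.727, 0.687, -0.0, -0.001]
force: [0.5, -1.1, 0.2]
grip_width: 0.005
gripper_force: 0.0
```

Request:
{"method": "play_rows", "body": {"plan": [{"grip": -1, "offset": [0, 0.006, 0], "roll": 0}, {"grip": -1, "offset": [0, 0.012, 0], "roll": 0}, {"grip": -1, "offset": [0, 0.016, 0], "roll": 0}, {"grip": -1, "offset": [0, 0.019, 0], "roll": 0}, {"grip": -1, "offset": [0, 0.019, 0], "roll": 0}]}}

```text
t: 33.02
tcp_pos: [0.536, -0.2059, 0.095]
tcp_rot: [0.726, 0.688, -0.002, -0.002]
force: [-13.8, 1.2, 10.7]
grip_width: 0.004
gripper_force: 6.8
```

```bash
python3 j.py w34; python3 p.py w34
```

```text
[-13.8   1.2  10.7] [0.23 1.69 0.05] [ 0.536  -0.2059  0.095 ] 33.025
bar x [137.54806578 148.4065318 ] 974
green x [154.89456798 155.4357235  156.39611797 194.75976548] 2206
1975 n [0.008 0.018 1.   ] top [75.1 -0.7 41.6] ((24.245149612426758, 23.091197967529297), 1.680899739265442) axis at n=3 [74.7 -1.4  3. ] at -10 [ 74.6  -1.6 -10. ]
```

Request:
{"method": "play_rows", "body": {"plan": [{"grip": -1, "offset": [0, 0.003, -0.002], "roll": 0}, {"grip": -1, "offset": [0, 0.006, -0.004], "roll": 0}, {"grip": -1, "offset": [0, 0.008, -0.004], "roll": 0}, {"grip": -1, "offset": [0, 0.008, -0.004], "roll": 0}]}}

```text
t: 33.58
tcp_pos: [0.5371, -0.2057, 0.0956]
tcp_rot: [0.726, 0.688, -0.005, -0.006]
force: [-23.4, -0.1, 11.5]
grip_width: -0.003
gripper_force: 12.2
```

```bash
python3 j.py w35; python3 p.py w35; python3 -c "
import numpy as np,cv2
cv2.imwrite('pics/w35.png',cv2.resize(np.load('pics/w35.npz')['im'][60:330,150:450],(800,600) if 0 else (660,594),interpolation=cv2.INTER_CUBIC))"
```

```text
[-23.4  -0.1  11.5] [-0.09  3.4   0.06] [ 0.5371 -0.2057  0.0956] 33.575
bar x [138.06611831 148.98431816] 983
green x [154.23766181 155.64869058 156.7061679  195.13428667] 2228
1959 n [0.035 0.017 0.999] top [76.4 -0.5 41.7] ((23.911149978637695, 22.773191452026367), 1.6205823421478271) axis at n=3 [75.  -1.2  3. ] at -10 [ 74.6  -1.4 -10. ]
```

View pics/w35.png

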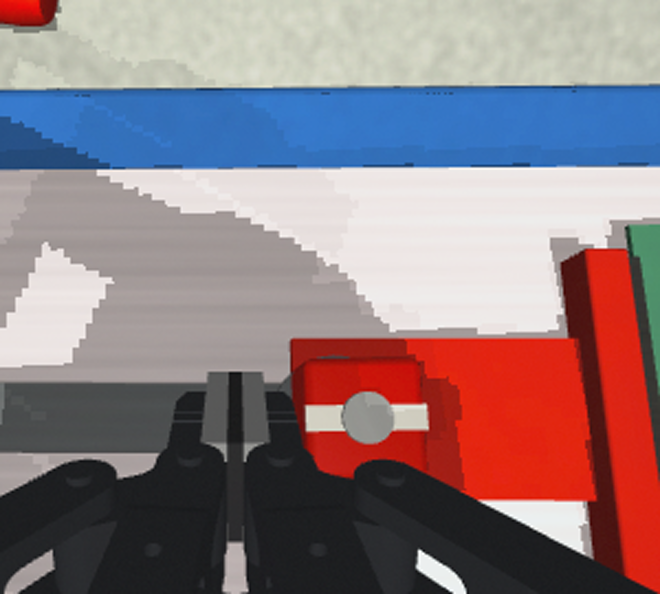

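The view shows the knob line at (367,417), about 178° turned. The finger's upper part at (285,450) bears on the knob, which is too high. The jaw bar (630,300) stands a couple of mm off the board. I'll take the knob flat along the slot again, which slid it well before, push home and then tighten.

Request:
{"method": "play_rows", "body": {"plan": [{"grip": -1, "offset": [0, -0.02, -0.005], "roll": 0}, {"grip": -0.6, "offset": [0, -0.02, -0.06], "roll": 0}, {"grip": -0.2, "offset": [0.005, 0, -0.105], "roll": 0}, {"grip": 0, "offset": [0.0125, 0.0335, -0.105], "roll": 0}, {"grip": 0, "offset": [0.0125, 0.0335, -0.09], "roll": 0}, {"grip": 0, "offset": [0.0125, 0.0335, -0.08], "roll": 0}]}}

```text
t: 34.38
tcp_pos: [0.5621, -0.1994, 0.1431]
tcp_rot: [0.726, 0.687, -0.0, -0.001]
force: [-0.3, 0.3, 0.3]
grip_width: 0.502
gripper_force: 0.0
```

```bash
python3 r.py w36|tail -2; python3 p.py w36; python3 j.py w37; python3 -c "
from h import *
move([.5626,-.1996,.103],-1.8)"
```

```text
top n 42.6 line 350 [75.7 -1.2] ang cw(deg mod180) 0.5 red top rect 1125
((79.1431884765625, -1.2290239334106445), (23.879541397094727, 34.18864440917969), 89.80259704589844)
1145 n [ 0.006 -0.004  1.   ] top [74.1 -1.3 41.5] ((23.694156646728516, 23.581539154052734), 0.3798077404499054) axis at n=3 [73.9 -1.1  3. ] at -10 [ 73.8  -1.1 -10. ]
[-0.3  0.1 -0.2] [0.01 0.02 0.03] [ 0.5615 -0.1991  0.1421] 34.425
bar x [137.28103154 148.21170763] 513
green x [154.33598267 154.91226445 156.89126634 243.62225845] 2962
offset [-0.0006, 0.0019, 0.0661] roll -0.0151 yaw_y -3.16 tcp [ 0.5616 -0.1992  0.1426] q6 -27.3 t 34.475
```

Request:
{"method": "play_rows", "body": {"plan": [{"grip": 0, "offset": [-0.0006, 0.0005, 0.03], "roll": 0}, {"grip": -0.1, "offset": [-0.0006, 0.0005, 0.06], "roll": 0}, {"grip": -0.4, "offset": [-0.0006, 0.0005, 0.066], "roll": 0}, {"grip": -1, "offset": [-0.0006, 0.0005, 0.066], "roll": 0}, {"grip": -1, "offset": [-0.0006, 0.0005, 0.066], "roll": 0}], "squeeze": 35}}

```text
t: 35.1
tcp_pos: [0.5616, -0.1994, 0.1026]
tcp_rot: [0.726, 0.688, -0.001, -0.002]
force: [-0.6, -1.4, -15.1]
grip_width: 0.275
gripper_force: 34.9
```

Request:
{"method": "play_rows", "body": {"plan": [{"grip": -1, "offset": [0, 0.003, 0], "roll": 0}, {"grip": -1, "offset": [0, 0.006, 0], "roll": 0}, {"grip": -1, "offset": [0, 0.008, 0], "roll": 0}, {"grip": -1, "offset": [0, 0.008, 0], "roll": 0}]}}

```text
t: 35.6
tcp_pos: [0.5624, -0.1994, 0.1026]
tcp_rot: [0.726, 0.688, -0.004, -0.007]
force: [-18.2, -1.5, -4.1]
grip_width: 0.279
gripper_force: 35.7
```

```bash
python3 p.py w36; python3 j.py w38; python3 p.py w38
```

```text
1145 n [ 0.006 -0.004  1.   ] top [74.1 -1.3 41.5] ((23.694156646728516, 23.581539154052734), 0.3798077404499054) axis at n=3 [73.9 -1.1  3. ] at -10 [ 73.8  -1.1 -10. ]
[-18.2  -1.5  -4.1] [-0.08  3.17 -0.08] [ 0.5624 -0.1994  0.1026] 35.6
bar x [137.84829819 148.55186783] 804
green x [154.72397102 155.25548651 156.89618303 226.87032736] 3856
1909 n [ 0.025 -0.005  1.   ] top [75.5 -1.1 41.6] ((23.54324722290039, 23.32318115234375), 0.23527590930461884) axis at n=3 [74.5 -0.8  3. ] at -10 [ 74.2  -0.8 -10. ]
```

Request:
{"method": "play_rows", "body": {"plan": [{"grip": -1, "offset": [0, 0, 0], "roll": -0.1}, {"grip": -1, "offset": [0, 0.002, 0], "roll": -0.16}, {"grip": -1, "offset": [0, 0.004, 0], "roll": -0.2}, {"grip": -1, "offset": [0, 0.004, 0], "roll": -0.2}]}}

```text
t: 36.15
tcp_pos: [0.5628, -0.1987, 0.1032]
tcp_rot: [0.61, 0.792, -0.004, -0.011]
force: [-27.3, 3.8, 6.0]
grip_width: 0.276
gripper_force: 48.0
```

```bash
python3 r.py w39; python3 p.py w39;python3 j.py w40
```

```text
[-27.3   3.8   6. ] [ 0.32  5.44 -0.64] 48.011194781865925 [ 0.5628 -0.1987  0.1032] 0.2764447843333506 36.15 -44.9
tool yaw rel slot (cw) -17.63967089024482
top n 43.1 line 626 [76.4 -0.9] ang cw(deg mod180) 12.8 red top rect 1868
((79.69062805175781, -0.9349546432495117), (37.06388473510742, 27.729442596435547), 1.0519654750823975)
2004 n [-0.072 -0.014  0.997] top [75.3 -3.4 42. ] ((23.475479125976562, 28.20038414001465), 14.839201927185059) axis at n=3 [78.1 -2.9  3. ] at -10 [ 79.   -2.7 -10. ]
[-26.8   3.2   6.8] [ 0.27  5.4  -0.68] [ 0.5628 -0.1987  0.1032] 36.2
bar x [139.74783164 150.71748532] 756
green x [157.0444697  157.90135313 159.56880644 241.71625992] 3470
```

Request:
{"method": "play_rows", "body": {"plan": [{"grip": -0.45, "offset": [0.0012, -0.0045, 0], "roll": 0.08}, {"grip": -0.44, "offset": [0.0012, -0.0045, 0], "roll": 0.19}, {"grip": -0.43, "offset": [0.0012, -0.0045, 0], "roll": 0.3}, {"grip": -0.42, "offset": [0.0012, -0.0045, 0], "roll": 0.4}, {"grip": -0.4, "offset": [0.0012, -0.0045, 0], "roll": 0.48}, {"grip": -0.4, "offset": [0.0012, -0.0045, 0], "roll": 0.48}], "squeeze": 50}}

```text
t: 37.0
tcp_pos: [0.5679, -0.1985, 0.105]
tcp_rot: [0.858, 0.513, 0.001, -0.001]
force: [-2.3, 7.1, -7.6]
grip_width: 0.299
gripper_force: 31.8
```

```bash
python3 r.py w41; python3 p.py w41;python3 j.py w42
```

```text
[-2.3  7.1 -7.6] [ 0.8  -0.24  0.58] 31.83689487632364 [ 0.5679 -0.1985  0.105 ] 0.29854245014959285 37.0 -1.9
tool yaw rel slot (cw) 25.481083084254927
top n 42.8 line 650 [80.7 -1.5] ang cw(deg mod180) 161.7 red top rect 1804
((89.60975646972656, -4.617341995239258), (24.048240661621094, 44.46272277832031), 70.90168762207031)
1819 n [ 0.046 -0.013  0.999] top [80.5 -1.3 41.8] ((23.598520278930664, 23.51395034790039), 70.75582122802734) axis at n=3 [78.7 -0.8  3. ] at -10 [ 78.1  -0.7 -10. ]
[-2.5  6.6 -7.5] [ 0.88 -0.22  0.63] [ 0.5679 -0.1985  0.105 ] 37.05
bar x [140.07926327 150.77229334] 787
green x [155.80996424 156.49198846 158.6006237  242.88587993] 5107
```

Request:
{"method": "play_rows", "body": {"plan": [{"grip": -0.4, "offset": [0, 0, 0], "roll": 0.06}, {"grip": -0.4, "offset": [0, 0, 0], "roll": 0.12}, {"grip": -0.4, "offset": [0, 0, 0], "roll": 0.12}]}}

```text
t: 37.48
tcp_pos: [0.5692, -0.1987, 0.1059]
tcp_rot: [0.903, 0.43, 0.002, -0.0]
force: [0.5, 7.2, -5.9]
grip_width: 0.3
gripper_force: 49.5
```

```bash
python3 r.py w43; python3 p.py w43;python3 j.py w44
```

```text
[ 0.5  7.2 -5.9] [ 0.83 -0.84  0.79] 49.479798283427954 [ 0.5692 -0.1987  0.1059] 0.29964560568820564 37.475 8.8
tool yaw rel slot (cw) 36.231235326224166
top n 43.1 line 623 [82.  -2.5] ang cw(deg mod180) 152.1 red top rect 1720
((88.86688232421875, -6.187614440917969), (23.92611312866211, 42.33013916015625), 61.68376541137695)
1788 n [ 0.072 -0.03   0.997] top [81.7 -2.2 42. ] ((23.659936904907227, 23.139596939086914), 60.88160705566406) axis at n=3 [78.9 -1.   3. ] at -10 [ 77.9  -0.6 -10. ]
[ 0.2  8.1 -6.1] [ 0.81 -0.79  0.82] [ 0.5692 -0.1988  0.1059] 37.525
bar x [140.1348153  150.77481438] 769
green x [155.6436178  156.3312261  158.65491353 243.62779606] 5652
```

Request:
{"method": "play_rows", "body": {"plan": [{"grip": -0.25, "offset": [0, 0, 0], "roll": -0.05}, {"grip": -0.1, "offset": [-0.002, -0.002, 0], "roll": -0.06}, {"grip": 0, "offset": [-0.002, -0.002, -0.03], "roll": -0.06}, {"grip": 0, "offset": [-0.002, -0.002, -0.065], "roll": -0.06}, {"grip": 0, "offset": [-0.002, -0.002, -0.065], "roll": -0.06}]}}

```text
t: 38.2
tcp_pos: [0.5682, -0.202, 0.1482]
tcp_rot: [0.882, 0.471, 0.002, 0.003]
force: [-0.2, -0.4, 0.0]
grip_width: 0.498
gripper_force: 0.0
```

```bash
python3 r.py w45; python3 p.py w45;python3 j.py w46
python3 - <<'E'
from h import *
B=np.array([[.9988,-.049,0],[.043,.8766,-.4793],[.0235,.4787,.8777]]); S=np.array([.4867,-.2094,.0888])
for w in ['w20','w36','w45']:
    z=np.load(f'pics/{w}.npz'); P=cloud(z['d'],z['T'],z['k']); E=(P-S)@B.T*1e3; H=cv2.cvtColor(z['im'],cv2.COLOR_BGR2HSV); g=(H[...,1]<60)
    r=np.hypot(E[...,0]-(75 if w!='w45' else 78),E[...,1]+1.5); 
    for nm,m in(('shank',g&(r<3.5)&(E[...,2]>36)),('top',(r>7)&(r<11)&(E[...,2]>38)&(E[...,2]<48)),('washer',g&(r>13.5)&(r<15.5)&(E[...,2]<20)&(E[...,2]>3)),('bedfoot',(E[...,2]<9)&(E[...,2]>3)&(E[...,0]>95)&(E[...,0]<130)&(abs(E[...,1])<15))): print(w,nm,m.sum(),np.median(E[m][:,2]).round(2))
E
```

```text
[-0.2 -0.4  0. ] [-0.01  0.02  0.07] 0.0 [ 0.5682 -0.202   0.1482] 0.49826225885176845 38.2 3.4
tool yaw rel slot (cw) 30.967198971228637
top n 42.5 line 364 [78.2 -1.4] ang cw(deg mod180) 153.6 red top rect 1047
((88.51582336425781, -6.504106521606445), (23.720199584960938, 46.91547393798828), 63.22915267944336)
1030 n [ 0.007 -0.017  1.   ] top [78.2 -1.3 41.6] ((23.301006317138672, 23.68083381652832), 62.25338363647461) axis at n=3 [78.  -0.7  3. ] at -10 [ 77.9  -0.4 -10. ]
[-1.   0.1 -0.7] [-0.02  0.02  0.03] [ 0.5672 -0.2015  0.1464] 38.25
bar x [139.51072155 150.1996909 ] 493
green x [155.03063079 155.68859572 157.91873684 243.64702549] 3505
w20 shank 181 45.32
w20 top 585 42.03
w20 washer 158 9.8
w20 bedfoot 2172 5.99
w36 shank 104 43.74
w36 top 634 41.63
w36 washer 88 9.51
w36 bedfoot 1589 6.01
w45 shank 98 43.86
w45 top 572 41.65
w45 washer 143 9.55
w45 bedfoot 1988 6.07
```

Run:
```python
from h import *
B=np.array([[.9988,-.049,0],[.043,.8766,-.4793],[.0235,.4787,.8777]]); S=np.array([.4867,-.2094,.0888])
for w,c in [('w13',(82.2,.6)),('w16',(84,1)),('w17',(83.5,-2.2)),('w18',(82.8,-1.8)),('w20',(76.4,-1.8)),('w30',(77.1,-2.2)),('w33',(74.9,-1.5)),('w35',(76.4,-.5)),('w36',(74.1,-1.3)),('w39',(75.3,-2)),('w41',(80.5,-1.3)),('w43',(81.7,-2.2)),('w45',(78.2,-1.3))]:
    z=np.load(f'pics/{w}.npz'); P=cloud(z['d'],z['T'],z['k']); E=(P-S)@B.T*1e3; H=cv2.cvtColor(z['im'],cv2.COLOR_BGR2HSV)
    x,y=E[...,0]-c[0],E[...,1]-c[1]; r=np.hypot(x,y); n=E[...,2]
    rd=((H[...,0]<8)|(H[...,0]>172))&(H[...,1]>110)&(np.maximum(abs(x),abs(y))<14)&(n>39)&(n<47)
    A=np.c_[x[rd],y[rd],np.ones(rd.sum())]
    k=np.linalg.lstsq(A,n[rd],rcond=None)[0]; q=abs(A@k-n[rd])<1; k=np.linalg.lstsq(A[q],n[rd][q],rcond=None)[0]
    h=n-(k[0]*x+k[1]*y+k[2]); m=(r<9)&(h>-1)&(h<8)&(H[...,1]<70)
    hh=np.histogram(h[m],bins=np.arange(-1,8.1,1))[0]; print(w,m.sum(),hh,'p90',np.percentile(h[m],90).round(2))
```

```text
w13 393 [ 39 224 113  17   0   0   0   0   0] p90 1.64
w16 403 [ 38 199 152  14   0   0   0   0   0] p90 1.69
w17 483 [  6 167 248  45   0   0   0   6  11] p90 2.11
w18 395 [  1  65  95 146  88   0   0   0   0] p90 3.29
w20 330 [ 12  58  65 108  79   8   0   0   0] p90 3.48
w30 291 [ 7 48 69 93 70  4  0  0  0] p90 3.43
w33 421 [  4  86 106 189  32   0   0   1   3] p90 2.98
w35 654 [ 17 129 211 235  61   1   0   0   0] p90 2.97
w36 320 [ 12  57  79 128  43   1   0   0   0] p90 3.16
w39 548 [ 28 146 254 114   6   0   0   0   0] p90 2.33
w41 529 [ 15 108 198 180  27   1   0   0   0] p90 2.75
w43 520 [ 18 117 222 145  18   0   0   0   0] p90 2.58
w45 291 [ 10  51  92 109  28   1   0   0   0] p90 3.0
```

Request:
{"method": "play_rows", "body": {"plan": [{"grip": 0, "offset": [0, 0, -0.06], "roll": 0}, {"grip": 0, "offset": [0, 0, -0.12], "roll": 0}, {"grip": 0, "offset": [0, 0, -0.12], "roll": 0}, {"grip": 0, "offset": [0, 0, -0.12], "roll": 0}]}}

```text
t: 38.8
tcp_pos: [0.5654, -0.2004, 0.2147]
tcp_rot: [0.882, 0.471, -0.001, -0.001]
force: [-0.2, 0.6, -0.4]
grip_width: 0.501
gripper_force: 0.0
```

```bash
python3 r.py w47; python3 p.py w47; python3 j.py w48
```

```text
[-0.2  0.6 -0.4] [-0.03  0.02 -0.05] 0.0 [ 0.5654 -0.2004  0.2147] 0.5009065767960224 38.8 3.4
tool yaw rel slot (cw) 30.951191743080482
top n 42.5 line 195 [78.1 -1.5] ang cw(deg mod180) 153.2 red top rect 545
((78.31037139892578, -1.6171789169311523), (23.365882873535156, 23.484630584716797), 60.79204559326172)
547 n [ 0.014 -0.023  1.   ] top [78.3 -1.7 41.6] ((23.15911865234375, 23.474365234375), 60.64315414428711) axis at n=3 [77.7 -0.8  3. ] at -10 [ 77.5  -0.5 -10. ]
[ 0.2 -0.3 -0.5] [-0.03  0.01 -0.02] [ 0.5652 -0.2002  0.2141] 38.85
bar x [139.52635773 150.24121867] 270
green x [154.78566747 155.46430468 157.66984342 243.55247075] 1955
```

```bash
python3 -c "
from bench import manip
print(manip.job_done())"
```

```text
the job is handed in; nothing more can be done
None
```

I handed the job in at about 39 s: the T-bolt stands upright at the closed end of the fork, the jaw is against the board to within about 1 mm, and the gripper is clear. The knob reads about 207° turned, which should mean the head is square and the nut tight at about 1.85 rad. I could not see the head, and the shank's height through the nut suggests the nut ran down before the head was square. While turning, the jaw slipped back about 2 mm; I turned the knob back about 15° and pushed it home with up to 27 N before the final tightening, so the board took some load through the jaw.

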